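# Tighten a loose bench pin with its cam quick-release

### The arm

A 6-joint arm with a two-finger parallel gripper is mounted at the origin on the work surface. World frame = base frame: x ahead of the robot, y to its left, z up, the work surface at z = 0. Lengths are in m, angles in rad, forces in N, time in s.
With the tool pointing down it reaches from about 0.4 to 0.925 m from the base axis. Payload 12.5 kg.
Tool frame: the origin (TCP) lies midway between the tips of the shut fingers; the grasp point (between the pads) lies 19 mm behind it; z points along the fingers, y is the line along which they close (so a half turn about z gives the same grasp; the last joint's range is limited). The gripper opens to 95 mm and grips with 3 to 60 N. Pads are 20 mm wide; open, the fingers measure 119 mm over their backs; the gripper's body (75 mm by 180 mm) begins 59 mm behind the grasp point.
Start: joints at [-1.304, 0.491, 1.559, -0, 1.092, -0.106], TCP at [0.228, -0.582, 0.215] pointing down, gripper open.
Joint ranges: [-3.1, 3.1], [-0.84, 2.19], [0.05, 2.79], [-1.13, 4.28], [0.06, 2.93], [-2.69, 2.69]. Speed limits (rad/s): [2.22, 2.22, 2.79, 3.14, 3.14, 3.14].

### API

Orientations are given as a 3x3 rotation matrix whose columns are the frame's x, y, z axes.
In Python, from rig import readout, optics, job_done gives the robot as it stands.
- The arm moves only by the tool carry_out, never from a script. Its argument "moves" is a list of rows, each an object with "grip": the gripper command: -1 is fully open, 1 is shut, values between are in proportion; "travel": the shift along the tool's x, y, z in m, a list of three; "turn": the turn, a rotation vector about the tool's x, y, z in rad, a list of three. A call has exactly 8 rows; each row shifts and turns the commanded pose from where the row before left it, along the tool's axes as they then stand; what a row does not reach is not made up. A row lasts 1/10 s, in which the tool goes at most 50 mm and 8.59 degrees, less where a joint would pass 70% of its speed; a pose out of reach is approached as far as the arm can. A call with a gripper value outside its range is refused whole. The fingers move at their own pace and stop on an object; "force" is the grip in N (left out, the last holds). Time passes only in rows, so rows that do not move let the fingers close, or fill a call up. It gives the time, the measured TCP pose, the force, the opening and the grip force at its end, in the units of the state.
- readout.read_state(): the state, without advancing time (a new reading comes with each control period).
- optics.camera(name): name is "scene" or "side" or "wrist"; returns a dict with "img" (384x512x3 uint8, red, green, blue), "fx", "fy", "cx", "cy" (pixels), "origin" and "rotation" of the camera in the world; the wrist camera has in their place "T_tool_cam" (4x4, takes a point from camera to tool coordinates, whose origin is the TCP and whose axes are the flange's). Camera axes: x right, y up, looking along -z (the intrinsics and any distortion apply to the point x, -y, -z); pixel columns grow to the right and rows downward; lengths in m; the calibration is good to about 2 mm. A picture is of the moment at which its call begins: read the wrist's pose just before it. There is no depth.
- job_done(): hands the job in; it is judged then, once.
Trained networks look in a picture, given as the dict that the camera call returned (one of the last four; its "shot" number tells which), for a name from the list of things; names that differ only in an ending like _2 or _b are one class to them, and where a whole thing is asked for, a point or a joint stands for the part that bears it (a point fixed in the world has none). Each returns a list of dicts, best first, with "conf" (0 to 1); they miss things now and then, are a little off and sometimes report something else, mostly with a low value. They report only what shows in the picture. A call takes as long as a camera call. They do not tell look-alikes from the thing itself.
- optics.spot_in(picture, name): "bbox" ([centre column, centre row, width, height] in pixels, round what is visible of it).
- optics.outline_of(picture, name): "mask" (384x512 bool, what is visible of it) and "bbox" ([centre column, centre row, width, height] in pixels, round what is visible of it).
- optics.spot_point(picture, name): "pixel" ([row, column] in pixels: a listed point, or the origin of a listed thing).
The state is a dict: "time": time; "joints": joint angles; "joint_velocities": joint speeds; "joint_torque": joint torques, N m; "ee_pos": TCP position; "tcp_rot": TCP orientation; "wrist_force": force on the tool from outside, world axes, zero at the start; "torque": the same for the moment, N m; "gripper_width": opening from 0.0 (shut) to 1.0 (fully open); "gripper_force": force on a finger pad.
Only numpy, scipy, OpenCV 4.12 (cv2) and the standard library are available. Lean on these libraries where they do the work, as an engineer would, in place of code of your own. Each camera call takes 0.05 s, during which the arm holds its last target. There are 200 camera calls.

### The job

The wooden bench pin is loose in its holder. Flip the red cam lever fully open, wind the three-armed black adjusting nut in until the jaws just close on the pin, then flip the lever fully shut again so that the pin is clamped tight. Leave the pin where it lies and do not disturb the tools and the jar around it.

Things in the scene. Friction and masses are not known exactly. Their poses are not given: they have to be found in the camera images.
- holder: Bench-pin holder, fixed: wooden block (own frame, mm: x -60..100, y -155..62, top z 30), steel bed (top z 35), fixed grey cheek (x -35..35, y -52..-32, z to 81), back stop (x 35..43, z to 57), moving grey jaw on the +y side (x -35..35, 16 thick, z to 77), 12 mm rod along y (x 0, z 67). Origin at bench level under the rod, midway between the shut jaws; z up, jaws close along y, pin points to -x.
- pin: Loose wooden bench pin, 154 mm long, 64 mm wide, 22 mm thick, 0.16 kg, V-notched at its front (-x) end, lying flat on the steel bed between the jaws with its back end at the back stop. Origin: centre of its underside below the rod; x along its length, y across. It starts with play between the jaws.
- jaw: Moving grey jaw on the pin's +y side. It travels with the adjusting nut and is backed by a stiff spring pack (20 N per mm) that takes up the squeeze. Origin on its pin-side face at the rod's axis; axes as the holder's.
- jaw_face (a point): Point on the moving jaw's pin-side face at mid thickness of the pin (holder z 46 mm). The pin's play = distance along holder y from cheek_face to jaw_face, less the pin's 64 mm: about 1 to 3 mm at the start, 3 mm more with the lever open.
- cheek_face (a point): Point on the fixed cheek's pin-side face (holder x 0, y -32, z 46 mm).
- lever (a joint): Cam lever angle, rad. 0 = shut: parallel to the cheek, pointing to holder +x. It swings level, clockwise seen from above, out through holder -y to its stop at 2.6 (fully open, pointing to -x and somewhat outwards). Opening lets the jaw back 3 mm, shutting draws it in 3 mm, evenly over the swing. It stays where left and takes 2 to 5 N at the grip. Starts at 0 to 0.2.
- lever_pivot (a point): The lever's vertical pivot axis at the rod's end outside the fixed cheek (holder x 0, y about -70 mm, z 67 mm, mid height of the lever). It moves up to 3 mm along y with the rod.
- lever_tip (a point): Outer end of the lever, 94 mm from the pivot, z 67 mm. Steel bar 10 mm thick, then from 56 to 94 mm a red grip 12 mm thick, 22 mm high (z 56..78). Shut, the grip reaches past the cheek (ends at holder x 35) and the back stop (x 43): open room on both its sides, the wooden block 26 mm below it.
- nut (a joint): Turn of the black adjusting nut about the rod, rad, growing as it is wound in: clockwise seen from outside (holder +y), its top going towards holder -x. One turn (6.28) moves the jaw 8 mm. At 0 and every 2.094 one arm stands straight up. Range 0 to 12; it stays where left; takes about 4 to 6 N at an arm's end.
- nut_center (a point): Centre of the nut on the rod's axis, in the mid plane of its arms (holder y 75 to 81 mm at the start), z 67 mm. Hub 22 mm across, 24 mm long; three round arms 120 degrees apart, 10 mm thick, ends 48 mm from the axis. It hangs clear of the wooden block's edge; the rod's end stands out 30 to 40 mm beyond the hub. Only the arms rise above the hub's top here.
- pliers: Bystander: loose pliers with blue handles, 155 mm long, flat on the bench; origin under the middle.
- burnisher: Bystander: loose hand tool, green handle 26 mm thick, thin steel shank, 170 mm long, flat on the bench; origin under the middle, x along it.
- jar: Bystander: glass jar with a blue lid, 64 mm across, 70 mm high; origin under the middle.
Mind the look-alikes: they are no part of the job. There is more than one size of the pin; the one meant has the size given above.

How it is judged:
By the outcome, as a careful person would: the job done as asked, in the order asked, and still so for the second after the job is handed in, with the robot touching nothing.
It also fails if it takes over 61 s, if anything falls off the work surface, if the arm or the gripper's body presses on something with over 40 N, if the wrist force passes 120 N, or if a joint passes its speed limit or range.

## Working session

There is one attempt and no reset: what is moved stays moved. The work goes in short steps, Python scripts to look and compute and a tool call to move; the robot and the scene stay as the last step left them, time stands still between calls to the robot, and variables do not carry over. Pictures are saved under pics/ and viewed, at most 12 in all, crops included, and the job is handed in when it is done.

Besides the shell and the picture viewer there is one more tool, called after "Request:" as name([rows], argument=value, ...), one row to a line, values as JSON. carry_out: Moves the arm, as the interface text tells. Its arguments: {"type":"object","properties":{"moves":{"type":"array"},"force":{"type":"number"}},"required":["moves"]}

```bash
mkdir -p pics; ls
cat > h.py <<'E'
import numpy as np, cv2
from rig import readout, optics, job_done
def ray(p,px):
    r,c=px; d=np.array([(c-p['cx'])/p['fx'],-(r-p['cy'])/p['fy'],-1.])
    R=np.array(p['rotation']); d=R@d; return np.array(p['origin']),d/np.linalg.norm(d)
def proj(p,X):
    q=np.array(p['rotation']).T@(np.array(X)-p['origin']); return np.array([p['cy']+p['fy']*q[1]/q[2]*1, p['cx']-p['fx']*q[0]/q[2]])
def atz(p,px,z):
    o,d=ray(p,px); return o+d*(z-o[2])/d[2]
def tri(rs):
    A=np.zeros((3,3));b=np.zeros(3)
    for o,d in rs:
        M=np.eye(3)-np.outer(d,d);A+=M;b+=M@o
    return np.linalg.solve(A,b)
def wrist():
    s=readout.read_state(); p=optics.camera('wrist'); T=np.array(p['T_tool_cam']); R=np.array(s['tcp_rot'])
    p['origin']=np.array(s['ee_pos'])+R@T[:3,3]; p['rotation']=R@T[:3,:3]; return p
E
python3 - <<'E'
from h import *
np.set_printoptions(precision=4,suppress=True)
s=readout.read_state(); print({k:np.round(v,3).tolist() for k,v in s.items()})
ims=[]
for n in ['scene','side']:
    p=optics.camera(n); ims.append(p['img']); print(n,{k:np.round(v,3).tolist() for k,v in p.items() if k!='img'})
    for t in ['holder','jaw_face','cheek_face','lever_pivot','lever_tip','nut_center','pin','jaw','pliers','burnisher','jar']:
        r=optics.spot_point(p,t); print(t,[(np.round(x['pixel'],1).tolist(),round(x['conf'],2)) for x in r[:3]])
    cv2.imwrite(f'pics/{n}0.png',cv2.resize(p['img'][:,:,::-1],(800,600)))
E
```

```text
pics
{'time': 0.0, 'joints': [-1.304, 0.492, 1.559, -0.0, 1.092, -0.106], 'joint_velocities': [-0.0, -0.002, -0.001, -0.001, -0.001, -0.0], 'joint_torque': [-0.002, -61.265, -25.818, 0.069, 0.048, -0.0], 'ee_pos': [0.228, -0.582, 0.214], 'tcp_rot': [[0.931, 0.364, -0.0], [0.364, -0.931, 0.001], [0.0, -0.001, -1.0]], 'wrist_force': [0.115, -0.188, -0.028], 'torque': [0.017, 0.035, -0.035], 'gripper_force': 0.0, 'gripper_width': 0.998}
scene {'fx': 360.097, 'fy': 360.097, 'cx': 254.11, 'cy': 187.439, 'origin': [1.138, -0.672, 0.581], 'rotation': [[0.766, -0.327, 0.553], [0.642, 0.418, -0.643], [-0.021, 0.847, 0.531]], 'shot': 1}
holder [([211.7, 238.4], 0.75), ([218.7, 239.2], 0.71), ([181.0, 261.2], 0.53)]
jaw_face [([182.7, 247.5], 0.55), ([192.0, 250.0], 0.45)]
cheek_face [([202.1, 232.3], 0.88), ([240.9, 284.8], 0.73)]
lever_pivot [([201.8, 221.0], 0.47)]
lever_tip [([217.5, 236.4], 0.8)]
nut_center [([178.9, 257.1], 0.59)]
pin [([320.5, 143.4], 0.86), ([211.3, 170.6], 0.83), ([196.6, 237.8], 0.71)]
jaw [([185.0, 245.5], 0.61)]
pliers [([193.3, 295.2], 0.78)]
burnisher [([240.9, 281.3], 0.64)]
jar [([173.8, 255.4], 0.74)]
side {'fx': 443.909, 'fy': 443.909, 'cx': 254.607, 'cy': 191.89, 'origin': [0.262, 0.759, 0.85], 'rotation': [[-0.929, 0.242, -0.281], [-0.37, -0.61, 0.7], [-0.002, 0.754, 0.657]], 'shot': 2}
holder [([210.1, 260.8], 0.72)]
jaw_face [([204.8, 255.5], 0.82)]
cheek_face [([190.5, 268.3], 0.67)]
lever_pivot [([182.3, 269.3], 0.69)]
lever_tip [([186.6, 217.8], 0.69), ([198.0, 258.4], 0.22)]
nut_center [([208.3, 247.3], 0.73), ([187.6, 215.4], 0.34)]
pin [([132.7, 275.8], 0.7), ([199.5, 259.3], 0.57), ([197.5, 327.8], 0.55)]
jaw [([200.2, 259.6], 0.55)]
pliers [([247.9, 216.2], 0.57)]
burnisher [([189.6, 217.6], 0.81)]
jar [([262.2, 277.4], 0.68)]
```

View pics/scene0.png

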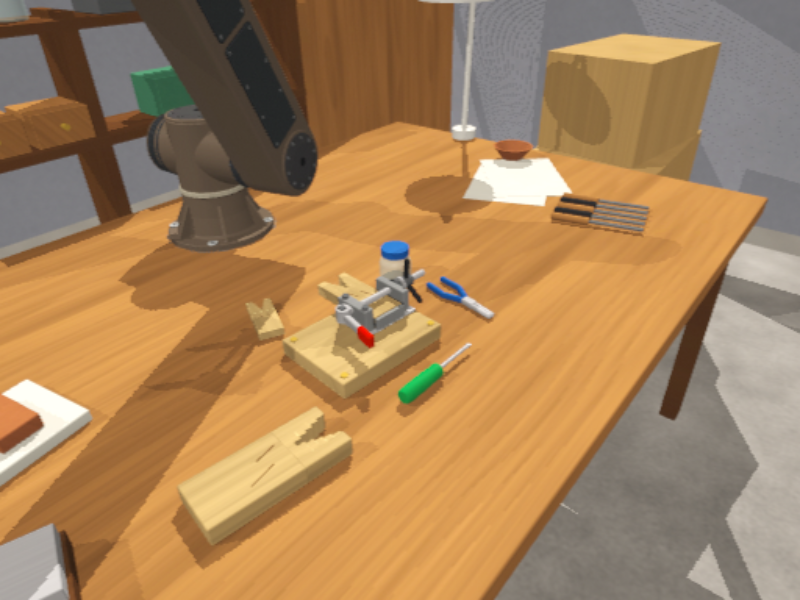

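View pics/side0.png

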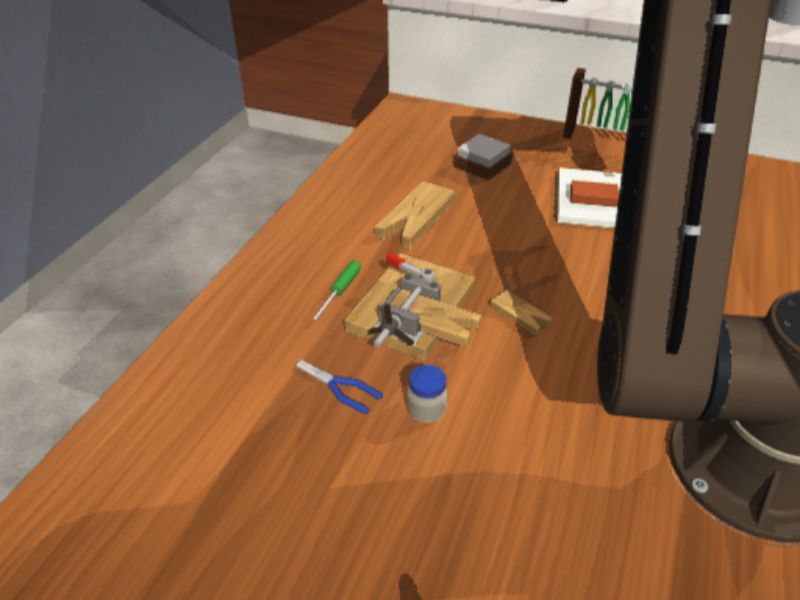

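Run:
```python
from h import *
np.set_printoptions(precision=4,suppress=True)
a=optics.camera('scene'); b=optics.camera('side')
for n,pa,pb in [('cheek',(202.1,232.3),(190.5,268.3)),('pivot',(201.8,221),(182.3,269.3)),('nut',(178.9,257.1),(208.3,247.3)),('jawface',(182.7,247.5),(204.8,255.5)),('holder',(211.7,238.4),(210.1,260.8))]:
    print(n,tri([ray(a,pa),ray(b,pb)]))
print(atz(a,(202.1,232.3),.046),atz(b,(190.5,268.3),.046))
```

```text
cheek [ 0.5758 -0.1148  0.0449]
pivot [ 0.5746 -0.1427  0.0574]
nut [ 0.5862 -0.0102  0.0687]
jawface [ 0.5733 -0.0359  0.0636]
holder [ 0.5794 -0.0869 -0.003 ]
[ 0.5819 -0.1147  0.046 ] [ 0.5722 -0.1174  0.046 ]
```

The scene view shows three pins. The small one is at about (265,320) in the 800 px picture and the big one at (265,475); both are loose look-alikes. The one meant lies in the holder at about (375,300), with the red grip at (366,336), the black nut at (408,280) and the jar at (395,255). In the side view the holder is at (410,305), and the holder's -x points roughly towards the robot. I'm moving the wrist camera above it for the close check.

Request:
carry_out([
  {"grip": 1,"travel": [0.03,-0.02,-0.015],"turn": [0,0,0]},
  {"grip": 1,"travel": [0.035,-0.025,-0.015],"turn": [0,0,0]},
  {"grip": 1,"travel": [0.035,-0.025,-0.01],"turn": [0,0,0]},
  {"grip": 1,"travel": [0.035,-0.025,-0.01],"turn": [0,0,0]},
  {"grip": 1,"travel": [0.035,-0.025,-0.01],"turn": [0,0,0]},
  {"grip": 1,"travel": [0.035,-0.025,-0.01],"turn": [0,0,0]},
  {"grip": 1,"travel": [0.035,-0.025,0],"turn": [0,0,0]},
  {"grip": 1,"travel": [0.035,-0.025,0],"turn": [0,0,0]},
])

```text
time: 2.1
ee_pos: [0.4135, -0.2988, 0.2851]
tcp_rot: [[0.931, 0.364, 0.001], [0.364, -0.931, -0.001], [0.0, 0.001, -1.0]]
wrist_force: [0.1, -0.4, -0.1]
gripper_width: 0.383
gripper_force: 0.0
```

Run:
```python
from h import *
np.set_printoptions(precision=4,suppress=True)
p=wrist(); print(np.array(p['T_tool_cam']),p['fx'],p['cx'],p['cy'],p['origin'])
s=readout.read_state();print(s['ee_pos'],s['tcp_rot'],s['joints'])
```

```text
[[ 0.0003  0.9614  0.2751  0.0766]
 [ 1.     -0.0005  0.0008  0.0013]
 [ 0.0009  0.2751 -0.9614 -0.1696]
 [ 0.      0.      0.      1.    ]] 340.80725987128903 255.31904705888635 190.9966492294075 [ 0.4852 -0.272   0.4547]
[ 0.4156 -0.2946  0.2851] [[ 0.9306  0.366   0.0014]
 [ 0.366  -0.9306  0.001 ]
 [ 0.0017 -0.0004 -1.    ]] [-0.7472  0.2544  1.7384  0.0018  1.1485  0.4481]
```

Request:
carry_out([
  {"grip": 1,"travel": [0.028,-0.0165,0.008],"turn": [0,0,0]},
  {"grip": 1,"travel": [0.028,-0.0165,0.008],"turn": [0,0,0]},
  {"grip": 1,"travel": [0.028,-0.0165,0.008],"turn": [0,0,0]},
  {"grip": 1,"travel": [0.028,-0.0165,0.008],"turn": [0,0,0]},
  {"grip": 1,"travel": [0.028,-0.0165,0.008],"turn": [0,0,0]},
  {"grip": 1,"travel": [0.028,-0.0165,0.008],"turn": [0,0,0]},
  {"grip": 1,"travel": [0.028,-0.0165,0.008],"turn": [0,0,0]},
  {"grip": 1,"travel": [0,0,0],"turn": [0,0,0]},
])

```text
time: 2.95
ee_pos: [0.5544, -0.1188, 0.2275]
tcp_rot: [[0.93, 0.367, -0.001], [0.367, -0.93, 0.001], [-0.001, -0.001, -1.0]]
wrist_force: [-0.2, 0.1, -0.6]
gripper_width: 0.001
gripper_force: 0.0
```

Run:
```python
from h import *
np.set_printoptions(precision=4,suppress=True)
p=wrist(); s=readout.read_state();print(s['ee_pos'],s['time'])
Z=dict(holder=0,jaw_face=.046,cheek_face=.046,lever_pivot=.067,lever_tip=.067,nut_center=.067,jaw=.067,pin=.035,jar=0,burnisher=0,pliers=0)
for t,z in Z.items():
    r=optics.spot_point(p,t); print(t,[(np.round(x['pixel'],1).tolist(),round(x['conf'],2),atz(p,x['pixel'],z)) for x in r[:2]])
cv2.imwrite('pics/w1.png',cv2.resize(p['img'][:,:,::-1],(800,600)))
```

```text
[ 0.5536 -0.1201  0.228 ] 3.0
holder [([130.8, 231.8], 0.83, array([ 0.5774, -0.0814,  0.    ]))]
jaw_face [([124.1, 200.7], 0.75, array([ 0.5778, -0.0509,  0.046 ]))]
cheek_face [([155.1, 254.5], 0.68, array([ 0.5683, -0.1133,  0.046 ]))]
lever_pivot [([173.1, 294.4], 0.86, array([ 0.5695, -0.1555,  0.067 ]))]
lever_tip [([91.6, 359.2], 0.97, array([ 0.6629, -0.1807,  0.067 ]))]
nut_center [([103.0, 159.3], 0.91, array([ 0.5849, -0.0109,  0.067 ]))]
jaw [([123.6, 203.3], 0.68, array([ 0.582 , -0.0555,  0.067 ])), ([151.3, 259.3], 0.55, array([ 0.577, -0.115,  0.067]))]
pin [([132.4, 234.2], 0.65, array([ 0.5811, -0.0853,  0.035 ]))]
jar [([153.4, 80.5], 0.72, array([0.4874, 0.0749, 0.    ]))]
burnisher []
pliers [([13.7, 106.5], 0.73, array([0.6435, 0.0844, 0.    ]))]
```

View pics/w1.png

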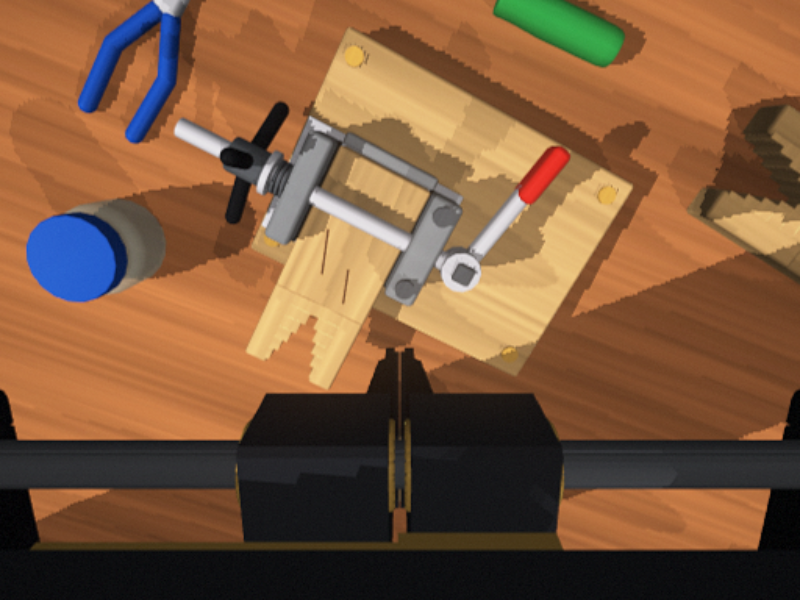

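The close view confirms the choice: the pin in the holder spans (270–430, 170–385), with play between the grey jaw at (305,180) and the cheek at (425,250). The lever grip is at (545,175), its pivot at (462,270), and the nut hub at (245,160) with one arm nearly up. The jar is at (85,255) and the pliers at (140,80). Next I'll fit the holder frame.

```bash
cat >> h.py <<'E'
def fit(pairs):  # (holder mm xy, world xy)
    H=np.array([a for a,_ in pairs])/1000.;W=np.array([b[:2] for _,b in pairs]);h=H-H.mean(0);w=W-W.mean(0)
    a=np.arctan2((h[:,0]*w[:,1]-h[:,1]*w[:,0]).sum(),(h*w).sum());R=np.array([[np.cos(a),-np.sin(a)],[np.sin(a),np.cos(a)]])
    t=W.mean(0)-R@H.mean(0);return a,t,(W-H@R.T-t)*1000
E
python3 - <<'E'
from h import *
np.set_printoptions(precision=4,suppress=True)
p=wrist()
C=[((100,62),(350,28)),((100,-155),(632,187)),((-60,-155),(520,373))]
pr=[(h,atz(p,(v*.64,u*.64),.030)) for h,(u,v) in C]
P=dict(lever_pivot=(0,-70,.067),nut_center=(0,78,.067))
for k,v in P.items():
    r=optics.spot_point(p,k); pr.append((v[:2],atz(p,r[0]['pixel'],v[2])))
a,t,res=fit(pr);print(a,t);print(res)
b,t2,res=fit(pr[:3]);print(b,t2);print(res)
# scene/side check
H=lambda x,y,z:np.r_[np.array([[np.cos(a),-np.sin(a)],[np.sin(a),np.cos(a)]])@[x/1e3,y/1e3]+t,z/1e3]
for n in ['scene','side']:
    q=optics.camera(n);print(n,[proj(q,H(*x)) for x in [(0,-70,67),(0,78,67),(0,-32,46),(100,-155,30),(100,62,30)]])
cv2.imwrite('pics/w1c.png',cv2.resize(p['img'][60:190,130:330,::-1],(800,520),interpolation=cv2.INTER_CUBIC))
E
```

```text
Traceback (most recent call last):
IndexError: list index out of range
```

Run:
```python
from h import *
np.set_printoptions(precision=4,suppress=True)
p=wrist()
C=[((100,62),(350,28)),((100,-155),(632,187)),((-60,-155),(520,373))]
pr=[(h,atz(p,(v*.64,u*.64),.030)) for h,(u,v) in C]
pr+=[((0,-70),atz(p,(173.1,294.4),.067)),((0,78),atz(p,(103,159.3),.067))]
b,t2,res=fit(pr[:3]);print(b,t2);print(res)
a,t,res=fit(pr);print(a,t);print(res)
H=lambda x,y,z:np.r_[np.array([[np.cos(a),-np.sin(a)],[np.sin(a),np.cos(a)]])@[x/1e3,y/1e3]+t,z/1e3]
for n in ['scene','side']:
    q=optics.camera(n);print(n,[proj(q,H(*x)) for x in [(0,-70,67),(0,78,67),(0,-32,46),(100,-155,30),(100,62,30)]])
cv2.imwrite('pics/w1c.png',cv2.resize(p['img'][60:190,130:330,::-1],(800,520),interpolation=cv2.INTER_CUBIC))
```

```text
-0.09180631997474313 [ 0.5756 -0.09  ]
[[-0.7774 -2.453 ]
 [-3.3256  2.0828]
 [ 4.103   0.3703]]
-0.09454264099725085 [ 0.5758 -0.0899]
[[-1.0818 -2.2407]
 [-3.0388  2.2398]
 [ 4.3491  0.0915]
 [-1.0483  1.0926]
 [ 0.8198 -1.1832]]
scene [array([201.3695, 216.1794]), array([179.6892, 257.2651]), array([202.0727, 227.9339]), array([246.8439, 216.5696]), array([207.271 , 279.9757])]
side [array([175.9361, 274.7057]), array([208.1229, 250.2546]), array([189.4985, 268.6636]), array([160.4379, 256.6303]), array([203.0696, 220.6672])]
```

View pics/w1c.png

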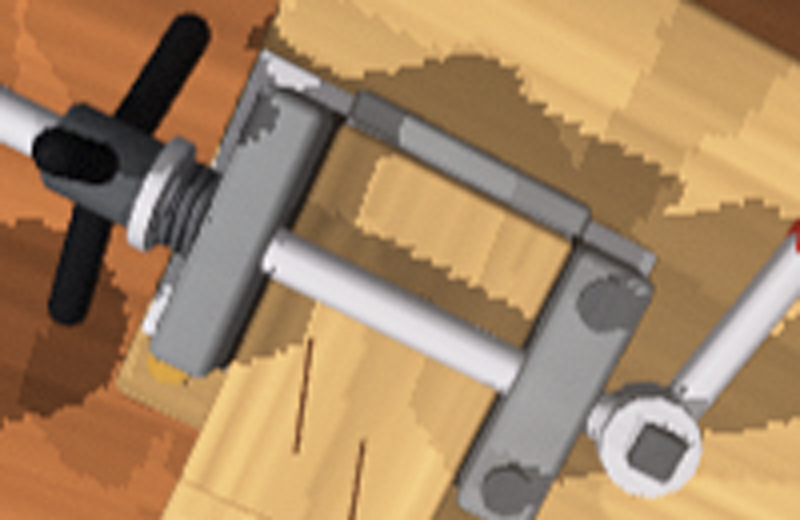

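Frame: origin (0.576,-0.090), yaw -0.094. I'll align the tool with the holder axes (tool x = holder x, tool y = -holder y), then go beside the lever.

Request:
carry_out([
  {"grip": 1,"travel": [0,0,0.008],"turn": [0,0,0.06]},
  {"grip": 1,"travel": [0,0,0.01],"turn": [0,0,0.06]},
  {"grip": 1,"travel": [0,0,0.01],"turn": [0,0,0.06]},
  {"grip": 1,"travel": [0,0,0.01],"turn": [0,0,0.06]},
  {"grip": 1,"travel": [0,0,0.01],"turn": [0,0,0.06]},
  {"grip": 1,"travel": [0,0,0.01],"turn": [0,0,0.06]},
  {"grip": 1,"travel": [0,0,0.01],"turn": [0,0,0.06]},
  {"grip": 1,"travel": [0,0,0.004],"turn": [0,0,0.05]},
])

```text
time: 4.65
ee_pos: [0.553, -0.1212, 0.1557]
tcp_rot: [[0.995, -0.099, -0.001], [-0.099, -0.995, 0.0], [-0.001, -0.0, -1.0]]
wrist_force: [-0.4, -0.0, -0.0]
gripper_width: 0.007
gripper_force: 0.0
```

Request:
carry_out([
  {"grip": 1,"travel": [0.03,0.007,0],"turn": [0,0,0]},
  {"grip": 1,"travel": [0.035,0.01,0],"turn": [0,0,0]},
  {"grip": 1,"travel": [0.035,0.01,0],"turn": [0,0,0]},
  {"grip": 1,"travel": [0,0,0],"turn": [0,0,0]},
  {"grip": 1,"travel": [0,0,0.03],"turn": [0,0,0]},
  {"grip": 1,"travel": [0,0,0.025],"turn": [0,0,0]},
  {"grip": 1,"travel": [0,0,0],"turn": [0,0,0]},
  {"grip": 1,"travel": [0,0,0],"turn": [0,0,0]},
])

```text
time: 5.45
ee_pos: [0.65, -0.1578, 0.1021]
tcp_rot: [[0.995, -0.097, -0.0], [-0.097, -0.995, 0.0], [-0.0, -0.0, -1.0]]
wrist_force: [0.2, -0.5, 1.2]
gripper_width: 0.008
gripper_force: 0.0
```

```bash
cat >> h.py <<'E'
A=-.0945;T0=np.array([.5758,-.0899]);RH=np.array([[np.cos(A),-np.sin(A)],[np.sin(A),np.cos(A)]])
def toH(X): return np.r_[RH.T@(np.array(X)[:2]-T0),X[2]]*1000
def st():
    s=readout.read_state();print('t',round(s['time'],2),'H',toH(s['ee_pos']).round(1),'F',np.round(np.r_[RH.T@s['wrist_force'][:2],s['wrist_force'][2]],1),'yawx',np.arctan2(s['tcp_rot'][1][0],s['tcp_rot'][0][0]).round(3))
E
python3 - <<'E'
from h import *
np.set_printoptions(precision=4,suppress=True)
st();p=wrist()
for t,z in dict(lever_pivot=.067,lever_tip=.067,nut_center=.067,cheek_face=.046,jaw_face=.046).items():
    r=optics.spot_point(p,t); print(t,[(np.round(x['pixel'],1).tolist(),round(x['conf'],2),toH(atz(p,x['pixel'],z))) for x in r[:2]])
cv2.imwrite('pics/w2.png',cv2.resize(p['img'][:,:,::-1],(800,600)))
E
```

```text
t 5.45 H [ 80.3 -60.6 102.1] F [ 0.3 -0.4  1.2] yawx -0.097
lever_pivot [([327.7, 261.0], 0.85, array([ -1.4271, -65.9227,  67.    ])), ([84.7, 188.5], 0.39, array([162.4373, -23.9783,  67.    ]))]
lever_tip [([199.7, 287.3], 0.87, array([ 93.219 , -82.2488,  67.    ]))]
nut_center [([325.7, 52.1], 0.86, array([ 0.4761, 81.3185, 67.    ])), ([202.8, 290.2], 0.36, array([ 91.1659, -84.1262,  67.    ]))]
cheek_face []
jaw_face [([305.0, 122.4], 0.92, array([ 2.757 , 39.3844, 46.    ]))]
```

View pics/w2.png

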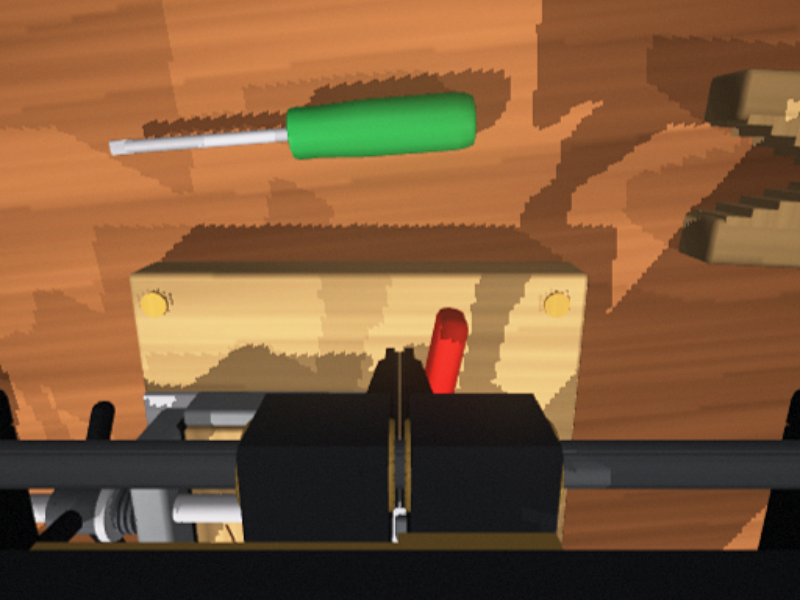

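The tip is at (400,350) and the red grip at (450,340), beyond it on the -y side. The green burnisher is well clear at (380,125). I'll shift 6 mm towards the cheek, descend, and work out the arc.

Request:
carry_out([
  {"grip": 1,"travel": [-0.002,-0.006,0],"turn": [0,0,0]},
  {"grip": 1,"travel": [0,0,0],"turn": [0,0,0]},
  {"grip": 1,"travel": [0,0,0.02],"turn": [0,0,0]},
  {"grip": 1,"travel": [0,0,0.02],"turn": [0,0,0]},
  {"grip": 1,"travel": [0,0,0.01],"turn": [0,0,0]},
  {"grip": 1,"travel": [0,0,0],"turn": [0,0,0]},
  {"grip": 1,"travel": [0,0,0],"turn": [0,0,0]},
  {"grip": 1,"travel": [0,0,0],"turn": [0,0,0]},
])

```text
time: 6.55
ee_pos: [0.6492, -0.1519, 0.0526]
tcp_rot: [[0.995, -0.097, 0.001], [-0.097, -0.995, -0.001], [0.001, 0.0, -1.0]]
wrist_force: [0.2, 0.1, 1.0]
gripper_width: 0.003
gripper_force: 0.0
```

Run:
```python
from h import *
st()
s=readout.read_state();c=toH(s['ee_pos'])[:2]
for i in range(24):
    th=.2+.15*max(i,0); 
    if i==0: th=.2
    if th>2.61: break
    q=np.array([0,-69])+78*np.array([np.cos(th),-np.sin(th)])+12*np.array([np.sin(th),np.cos(th)])
    d=q-c; print(round(th,2),q.round(1),'tool',(d*[1,-1]).round(1)); c=q
```

```text
t 6.55 H [ 78.9 -54.8  52.6] F [0.2 0.1 1. ] yawx -0.097
0.2 [ 78.8 -72.7] tool [-0.1 17.9]
0.35 [ 77.4 -84.5] tool [-1.4 11.7]
0.5 [ 74.2 -95.9] tool [-3.2 11.4]
0.65 [  69.4 -106.7] tool [-4.8 10.8]
0.8 [  63.  -116.6] tool [-6.4  9.9]
0.95 [  55.1 -125.5] tool [-7.8  8.9]
1.1 [  46.1 -133.1] tool [-9.1  7.6]
1.25 [  36.  -139.2] tool [-10.1   6.2]
1.4 [  25.1 -143.8] tool [-10.9   4.6]
1.55 [  13.6 -146.7] tool [-11.5   2.9]
1.7 [   1.9 -147.9] tool [-11.8   1.2]
1.85 [ -10.  -147.3] tool [-11.8  -0.6]
2.0 [ -21.5 -144.9] tool [-11.6  -2.4]
2.15 [ -32.7 -140.8] tool [-11.1  -4.1]
2.3 [ -43.  -135.2] tool [-10.4  -5.7]
2.45 [ -52.4 -128. ] tool [-9.4 -7.2]
2.6 [ -60.7 -119.5] tool [-8.2 -8.5]
```

Request:
carry_out([
  {"grip": 1,"travel": [0,0.009,0],"turn": [0,0,0]},
  {"grip": 1,"travel": [0,0.009,0],"turn": [0,0,0]},
  {"grip": 1,"travel": [-0.0015,0.0115,0],"turn": [0,0,0]},
  {"grip": 1,"travel": [-0.003,0.0115,0],"turn": [0,0,0]},
  {"grip": 1,"travel": [-0.005,0.011,0],"turn": [0,0,0]},
  {"grip": 1,"travel": [-0.0065,0.01,0],"turn": [0,0,0]},
  {"grip": 1,"travel": [-0.008,0.009,0],"turn": [0,0,0]},
  {"grip": 1,"travel": [-0.009,0.0075,0],"turn": [0,0,0]},
])

```text
time: 7.35
ee_pos: [0.6075, -0.2276, 0.0517]
tcp_rot: [[0.995, -0.097, 0.0], [-0.097, -0.995, -0.0], [0.0, 0.0, -1.0]]
wrist_force: [1.8, 1.5, -0.5]
gripper_width: 0.003
gripper_force: 1.1
```

Request:
carry_out([
  {"grip": 1,"travel": [-0.01,0.006,0],"turn": [0,0,0]},
  {"grip": 1,"travel": [-0.011,0.0045,0],"turn": [0,0,0]},
  {"grip": 1,"travel": [-0.0115,0.003,0],"turn": [0,0,0]},
  {"grip": 1,"travel": [-0.012,0.001,0],"turn": [0,0,0]},
  {"grip": 1,"travel": [-0.012,-0.0005,0],"turn": [0,0,0]},
  {"grip": 1,"travel": [-0.0115,-0.0025,0],"turn": [0,0,0]},
  {"grip": 1,"travel": [-0.011,-0.004,0],"turn": [0,0,0]},
  {"grip": 1,"travel": [-0.0105,-0.0055,0],"turn": [0,0,0]},
])

```text
time: 8.15
ee_pos: [0.5182, -0.2198, 0.0518]
tcp_rot: [[0.995, -0.097, 0.0], [-0.097, -0.995, -0.0], [0.001, 0.0, -1.0]]
wrist_force: [3.0, -0.9, -0.3]
gripper_width: 0.002
gripper_force: 1.0
```

Run:
```python
from h import *
st()
np.set_printoptions(precision=1,suppress=True)
ps={n:optics.camera(n) for n in ['side','scene']}; ps['wrist']=wrist()
for n,p in ps.items():
    for t in ['lever_pivot','lever_tip']:
        r=optics.spot_point(p,t); print(n,t,[(np.round(x['conf'],2),toH(atz(p,x['pixel'],.067))) for x in r[:2]])
```

```text
t 8.15 H [ -45.1 -134.8   51.8] F [ 3.  -0.6 -0.3] yawx -0.097
side lever_pivot [(np.float64(0.66), array([  9.4, -52. ,  67. ]))]
side lever_tip [(np.float64(0.55), array([  4.1, 235. ,  67. ])), (np.float64(0.49), array([ -64.4, -128.4,   67. ]))]
scene lever_pivot [(np.float64(0.55), array([  2.8, -60. ,  67. ]))]
scene lever_tip [(np.float64(0.49), array([ -64.7, -125.6,   67. ]))]
wrist lever_pivot [(np.float64(0.91), array([  0.4, -63.2,  67. ]))]
wrist lever_tip []
```

Request:
carry_out([
  {"grip": 1,"travel": [-0.0025,-0.0025,0],"turn": [0,0,0]},
  {"grip": 1,"travel": [-0.0025,-0.0025,0],"turn": [0,0,0]},
  {"grip": 1,"travel": [-0.0025,-0.0025,0],"turn": [0,0,0]},
  {"grip": 1,"travel": [-0.002,-0.002,0],"turn": [0,0,0]},
  {"grip": 1,"travel": [-0.001,-0.0015,0],"turn": [0,0,0]},
  {"grip": 1,"travel": [-0.001,-0.0015,0],"turn": [0,0,0]},
  {"grip": 1,"travel": [0,0,0],"turn": [0,0,0]},
  {"grip": 1,"travel": [0,0,0],"turn": [0,0,0]},
])

```text
time: 9.4
ee_pos: [0.5086, -0.2064, 0.0516]
tcp_rot: [[0.995, -0.097, -0.0], [-0.097, -0.995, 0.0], [-0.0, -0.0, -1.0]]
wrist_force: [-0.5, -0.9, 0.7]
gripper_width: 0.006
gripper_force: 0.3
```

Request:
carry_out([
  {"grip": 1,"travel": [-0.001,-0.0015,0],"turn": [0,0,0]},
  {"grip": 1,"travel": [-0.001,-0.0015,0],"turn": [0,0,0]},
  {"grip": 1,"travel": [-0.001,-0.0015,0],"turn": [0,0,0]},
  {"grip": 1,"travel": [0,0,0],"turn": [0,0,0]},
  {"grip": 1,"travel": [0,0,0],"turn": [0,0,0]},
  {"grip": 1,"travel": [0,0,0],"turn": [0,0,0]},
  {"grip": 1,"travel": [0,0,0],"turn": [0,0,0]},
  {"grip": 1,"travel": [0,0,0],"turn": [0,0,0]},
])

```text
time: 10.2
ee_pos: [0.5062, -0.2017, 0.0516]
tcp_rot: [[0.995, -0.097, 0.0], [-0.097, -0.995, -0.0], [0.0, 0.0, -1.0]]
wrist_force: [-0.2, -3.1, -0.3]
gripper_width: 0.001
gripper_force: 1.5
```

Request:
carry_out([
  {"grip": 1,"travel": [-0.001,-0.0015,0],"turn": [0,0,0]},
  {"grip": 1,"travel": [-0.001,-0.0015,0],"turn": [0,0,0]},
  {"grip": 1,"travel": [0,0,0],"turn": [0,0,0]},
  {"grip": 1,"travel": [0,0,0],"turn": [0,0,0]},
  {"grip": 1,"travel": [0,0,0],"turn": [0,0,0]},
  {"grip": 1,"travel": [0,0,0],"turn": [0,0,0]},
  {"grip": 1,"travel": [0,0,0],"turn": [0,0,0]},
  {"grip": 1,"travel": [0,0,0],"turn": [0,0,0]},
])

```text
time: 11.0
ee_pos: [0.5058, -0.2007, 0.052]
tcp_rot: [[0.995, -0.097, 0.003], [-0.097, -0.995, -0.004], [0.004, 0.003, -1.0]]
wrist_force: [1.3, -17.5, -4.1]
gripper_width: 0.002
gripper_force: 8.0
```

Run:
```python
from h import *
st()
np.set_printoptions(precision=1,suppress=True)
for n in ['side','scene']:
    p=optics.camera(n)
    for t in ['lever_pivot','lever_tip']:
        r=optics.spot_point(p,t); print(n,t,[(np.round(x['conf'],2),toH(atz(p,x['pixel'],.067))) for x in r[:2]])
```

```text
t 11.0 H [ -59.3 -116.9   52. ] F [  3.  -17.3  -4.1] yawx -0.097
side lever_pivot [(np.float64(0.76), array([ -0.5, -30.4,  67. ])), (np.float64(0.36), array([-130.9,  209.9,   67. ]))]
side lever_tip [(np.float64(0.58), array([-86.1, -99.7,  67. ])), (np.float64(0.56), array([-130.5,  219.6,   67. ]))]
scene lever_pivot [(np.float64(0.74), array([ 11.9, -61.4,  67. ]))]
scene lever_tip [(np.float64(0.71), array([ -74.1, -102.3,   67. ]))]
```

The stop is reached: force rose to 17 N with no further motion. Next: back off, rise and look over the jaws and nut.

Request:
carry_out([
  {"grip": 1,"travel": [0.004,0.01,0],"turn": [0,0,0]},
  {"grip": 1,"travel": [0,0,-0.03],"turn": [0,0,0]},
  {"grip": 1,"travel": [0,0,-0.04],"turn": [0,0,0]},
  {"grip": 1,"travel": [0,-0.025,-0.035],"turn": [0,0,0]},
  {"grip": 1,"travel": [0.005,-0.04,-0.015],"turn": [0,0,0]},
  {"grip": 1,"travel": [0.01,-0.04,0],"turn": [0,0,0]},
  {"grip": 1,"travel": [0,-0.03,0],"turn": [0,0,0]},
  {"grip": 1,"travel": [0,0,0],"turn": [0,0,0]},
])

```text
time: 12.1
ee_pos: [0.5354, -0.0727, 0.1717]
tcp_rot: [[0.996, -0.094, -0.001], [-0.094, -0.996, 0.001], [-0.001, -0.001, -1.0]]
wrist_force: [-0.7, -0.5, 0.0]
gripper_width: 0.006
gripper_force: 0.0
```

Request:
carry_out([
  {"grip": 1,"travel": [0,0,0],"turn": [0,0,0]},
  {"grip": 1,"travel": [0,0,0],"turn": [0,0,0]},
  {"grip": 1,"travel": [0,0,0],"turn": [0,0,0]},
  {"grip": 1,"travel": [0,0,0],"turn": [0,0,0]},
  {"grip": 1,"travel": [0,0,0],"turn": [0,0,0]},
  {"grip": 1,"travel": [0,0,0],"turn": [0,0,0]},
  {"grip": 1,"travel": [0,0,0],"turn": [0,0,0]},
  {"grip": 1,"travel": [0,0,0],"turn": [0,0,0]},
])

```text
time: 12.9
ee_pos: [0.5355, -0.0759, 0.1716]
tcp_rot: [[0.995, -0.097, 0.0], [-0.097, -0.995, -0.0], [0.0, 0.0, -1.0]]
wrist_force: [0.2, -0.2, -0.1]
gripper_width: 0.002
gripper_force: 0.0
```

Run:
```python
from h import *
st()
np.set_printoptions(precision=1,suppress=True)
p=wrist()
for t,z in dict(lever_pivot=.067,lever_tip=.067,nut_center=.067,cheek_face=.046,jaw_face=.046,jaw=.067).items():
    r=optics.spot_point(p,t); print(t,[(np.round(x['pixel'],1).tolist(),round(x['conf'],2),toH(atz(p,x['pixel'],z))) for x in r[:2]])
cv2.imwrite('pics/w3.png',cv2.resize(p['img'][:,:,::-1],(800,600)))
np.save('p3.npy',p,allow_pickle=True)
```

```text
t 12.9 H [-41.4  10.1 171.6] F [ 0.2 -0.2 -0.1] yawx -0.097
lever_pivot [([140.0, 343.6], 0.83, array([ -0.2, -62.3,  67. ]))]
lever_tip [([233.0, 391.0], 0.89, array([ -80.8, -108.9,   67. ]))]
nut_center [([140.7, 161.6], 0.71, array([-0.4, 83.8, 67. ])), ([128.6, 260.3], 0.18, array([ 9. ,  4.6, 67. ]))]
cheek_face [([135.9, 295.4], 0.88, array([  0.6, -25.9,  46. ]))]
jaw_face [([136.2, 216.4], 0.82, array([ 0.5, 42.1, 46. ]))]
jaw [([140.3, 217.1], 0.82, array([-0.2, 39.2, 67. ]))]
```

View pics/w3.png

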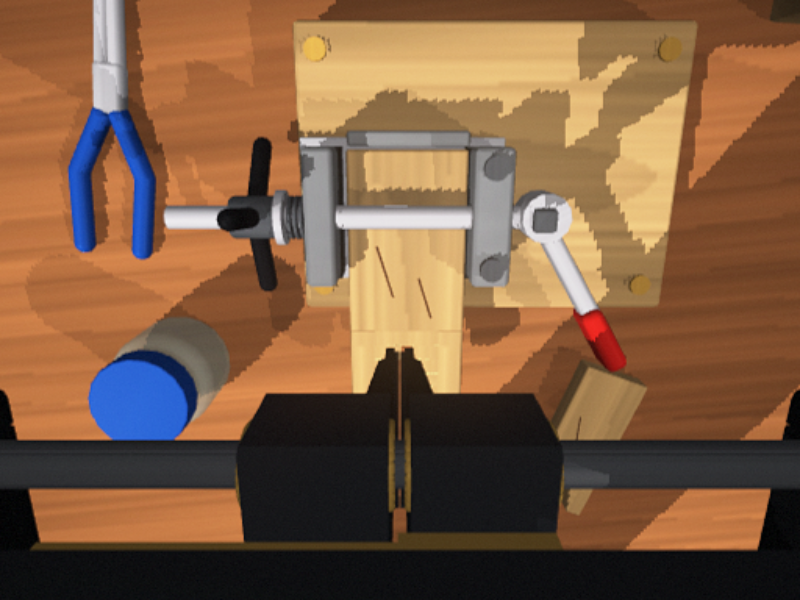

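Run:
```python
from h import *
np.set_printoptions(precision=1,suppress=True,linewidth=200)
p=np.load('p3.npy',allow_pickle=True).item()
for r,c in [(300/600*384,307*.64),(300/600*384,660*.64),(24*.64,294*.64),(24*.64,696*.64)]: print('block',toH(atz(p,(r,c),.03)))
r=168; g=p['img'][r-2:r+3].mean(0)
for c0,c1 in [(208,230),(292,310)]:
    print(c0,[tuple(g[c].astype(int)) for c in range(c0,c1)])
for c,z in [(215.5,77),(300.5,81),(302,81)]: print(c,toH(atz(p,(r,c),z/1e3)))
```

```text
block [-54.1  64.7  30. ]
block [ -54.6 -150.1   30. ]
block [98.1 63.9 30. ]
block [  97.6 -148.9   30. ]
208 [(np.int64(159), np.int64(156), np.int64(157)), (np.int64(157), np.int64(157), np.int64(156)), (np.int64(157), np.int64(157), np.int64(157)), (np.int64(153), np.int64(153), np.int64(152)), (np.int64(135), np.int64(133), np.int64(132)), (np.int64(118), np.int64(115), np.int64(114)), (np.int64(99), np.int64(96), np.int64(93)), (np.int64(74), np.int64(70), np.int64(67)), (np.int64(75), np.int64(69), np.int64(68)), (np.int64(71), np.int64(66), np.int64(63)), (np.int64(50), np.int64(42), np.int64(36)), (np.int64(42), np.int64(33), np.int64(25)), (np.int64(56), np.int64(49), np.int64(43)), (np.int64(123), np.int64(117), np.int64(119)), (np.int64(155), np.int64(150), np.int64(151)), (np.int64(114), np.int64(92), np.int64(70)), (np.int64(152), np.int64(116), np.int64(74)), (np.int64(177), np.int64(139), np.int64(89)), (np.int64(171), np.int64(134), np.int64(86)), (np.int64(186), np.int64(147), np.int64(96)), (np.int64(216), np.int64(177), np.int64(116)), (np.int64(207), np.int64(166
[... 230 characters left out ...]
.int64(139), np.int64(91)), (np.int64(104), np.int64(82), np.int64(56)), (np.int64(70), np.int64(65), np.int64(61)), (np.int64(104), np.int64(100), np.int64(96)), (np.int64(100), np.int64(95), np.int64(93)), (np.int64(106), np.int64(101), np.int64(98)), (np.int64(137), np.int64(135), np.int64(133)), (np.int64(152), np.int64(149), np.int64(149)), (np.int64(152), np.int64(149), np.int64(148)), (np.int64(151), np.int64(148), np.int64(147)), (np.int64(150), np.int64(146), np.int64(145)), (np.int64(123), np.int64(119), np.int64(117)), (np.int64(102), np.int64(98), np.int64(95)), (np.int64(96), np.int64(92), np.int64(89))]
215.5 [-20.8  40.1  77. ]
300.5 [-20.1 -26.6  81. ]
302 [-20.1 -27.8  81. ]
```

```bash
sed -i 's/T0=np.array(\[.5758,-.0899\])/T0=np.array([.5762,-.0859])/' h.py
cat >> h.py <<'E'
def W(x,y,z): return np.r_[RH@[x/1e3,y/1e3]+T0,z/1e3]
E
python3 - <<'E'
from h import *
np.set_printoptions(precision=1,suppress=True,linewidth=200)
p=np.load('p3.npy',allow_pickle=True).item()
st()
for f in np.arange(-.6,.61,.2):
    print(f.round(1),[proj(p,W(-44*np.sin(a),78,67+44*np.cos(a)))/.64 for a in (f,f-2.094,f+2.094)])
print([proj(p,W(*q))/.64 for q in [(0,78,67),(0,-67,67),(0,-32,81),(0,-32,57)]])
E
```

```text
t 13.25 H [-41.4   6.1 171.6] F [0.1 0.7 0.5] yawx -0.097
-0.6 [array([172.7, 230. ]), array([176.7, 271.3]), array([302.7, 260.6])]
-0.4 [array([191.5, 228.6]), array([163.5, 268.5]), array([297.8, 264.6])]
-0.2 [array([211.8, 228.5]), array([151.7, 265.1]), array([290.3, 268.1])]
0.0 [array([232.3, 229.7]), array([141.9, 261.2]), array([280.5, 271. ])]
0.2 [array([251.7, 232.1]), array([134.5, 256.8]), array([269. , 273.2])]
0.4 [array([269. , 235.5]), array([130.1, 252.1]), array([256.1, 274.7])]
0.6 [array([283.3, 239.7]), array([129.2, 247.2]), array([242.2, 275.6])]
[array([218.9, 255.9]), array([218.3, 538.3]), array([222.2, 473.8]), array([216. , 467.7])]
```

The view shows the lever open at (600,340) with its pivot at (545,217), and the nut hub at (250,217) with its top arm end at (237,217). That puts the nut phase at about -0.12 rad, with a gap visible at column 345 beside the jaw. Next I'll go behind the top arm (+x side) and push it towards -x.

Request:
carry_out([
  {"grip": 1,"travel": [0.02,-0.02,0],"turn": [0,0,0]},
  {"grip": 1,"travel": [0.025,-0.025,0],"turn": [0,0,0]},
  {"grip": 1,"travel": [0.026,-0.026,0],"turn": [0,0,0]},
  {"grip": 1,"travel": [0,0,0],"turn": [0,0,0]},
  {"grip": 1,"travel": [0,0,0.03],"turn": [0,0,0]},
  {"grip": 1,"travel": [0,0,0.035],"turn": [0,0,0]},
  {"grip": 1,"travel": [0,0,0.024],"turn": [0,0,0]},
  {"grip": 1,"travel": [0,0,0],"turn": [0,0,0]},
])

```text
time: 14.05
ee_pos: [0.6112, -0.0123, 0.0797]
tcp_rot: [[0.995, -0.097, -0.006], [-0.097, -0.995, 0.001], [-0.006, -0.0, -1.0]]
wrist_force: [-0.3, 0.3, 0.6]
gripper_width: 0.005
gripper_force: 0.0
```

Request:
carry_out([
  {"grip": 1,"travel": [-0.007,0,0],"turn": [0,0,0]},
  {"grip": 1,"travel": [-0.007,0,0],"turn": [0,0,0]},
  {"grip": 1,"travel": [-0.007,0,0],"turn": [0,0,0]},
  {"grip": 1,"travel": [-0.006,0,0],"turn": [0,0,0]},
  {"grip": 1,"travel": [-0.006,0,0],"turn": [0,0,0]},
  {"grip": 1,"travel": [0,0,0],"turn": [0,0,0]},
  {"grip": 1,"travel": [0,0,0],"turn": [0,0,0]},
  {"grip": 1,"travel": [0,0,0],"turn": [0,0,0]},
])

```text
time: 14.85
ee_pos: [0.5816, -0.0091, 0.0849]
tcp_rot: [[0.995, -0.097, 0.006], [-0.097, -0.995, -0.001], [0.006, 0.0, -1.0]]
wrist_force: [5.2, -0.2, 5.1]
gripper_width: 0.004
gripper_force: 3.8
```

Run:
```python
from h import *
np.set_printoptions(precision=1,suppress=True,linewidth=200)
st();p=wrist()
cv2.imwrite('pics/w4.png',cv2.resize(p['img'][:,:,::-1],(800,600)))
```

```text
t 14.85 H [-1.8 77.  84.9] F [5.2 0.3 5.1] yawx -0.097
```

View pics/w4.png

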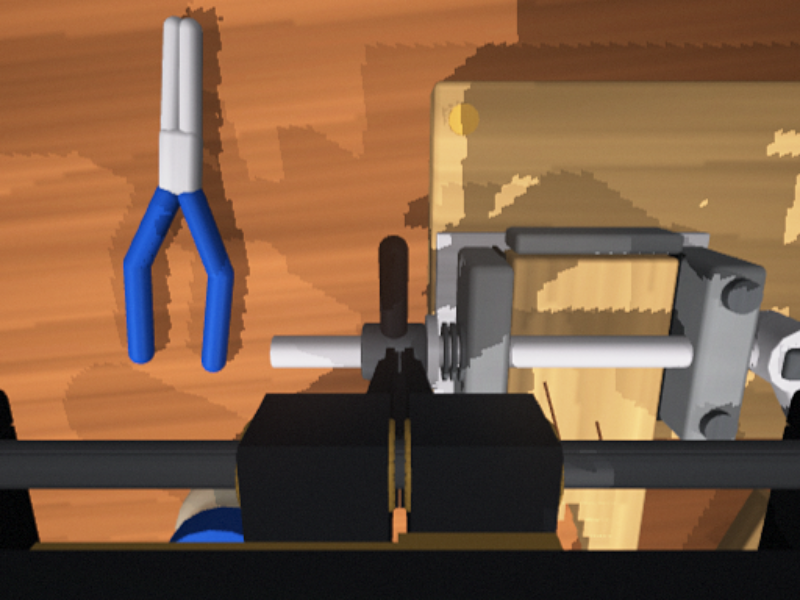

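The view shows the tip at (400,350) on the first arm, the next arm already rising at (393,240), and the pliers clear at (180,250). I'll finish this stroke, then lift and take the next arm.

Request:
carry_out([
  {"grip": 1,"travel": [-0.004,0,0],"turn": [0,0,0]},
  {"grip": 1,"travel": [-0.004,0,0],"turn": [0,0,0]},
  {"grip": 1,"travel": [-0.004,0,0],"turn": [0,0,0]},
  {"grip": 1,"travel": [0,0,0],"turn": [0,0,0]},
  {"grip": 1,"travel": [0.004,0,-0.02],"turn": [0,0,0]},
  {"grip": 1,"travel": [0,0,-0.03],"turn": [0,0,0]},
  {"grip": 1,"travel": [0.03,0.002,0],"turn": [0,0,0]},
  {"grip": 1,"travel": [0.045,0,0],"turn": [0,0,0]},
])

```text
time: 15.7
ee_pos: [0.6462, -0.0175, 0.1347]
tcp_rot: [[0.995, -0.097, 0.0], [-0.097, -0.995, -0.0], [0.0, 0.0, -1.0]]
wrist_force: [0.4, -0.6, -0.5]
gripper_width: 0.009
gripper_force: 0.0
```

```bash
cat >> h.py <<'E'
def nutphase(p,y):
    # dark pixels vs rendered arm ends: score phases
    g=p['img'].max(2); best=[]
    for f in np.arange(-1.05,1.05,.05):
        s=[]
        for k in (-2.094,0,2.094):
            a=f+k
            if np.cos(a)<-.3: continue
            for r in (20,28,36,42,45):
                u=proj(p,W(-r*np.sin(a),y,67+r*np.cos(a)));i,j=int(round(u[0])),int(round(u[1]))
                if 0<=i<290 and 0<=j<512: s.append(g[i,j]<60)
            
        best.append((np.mean(s) if s else 0,len(s),round(f,2)))
    return sorted(best,reverse=True)[:4]
E
python3 - <<'E'
from h import *
st();p=wrist();print(nutphase(p,77));np.save('p5.npy',p,allow_pickle=True)
E
```

```text
t 15.7 H [ 63.2  74.7 134.7] F [ 0.4 -0.6 -0.5] yawx -0.097
[(np.float64(1.0), 5, np.float64(1.0)), (np.float64(1.0), 5, np.float64(0.95)), (np.float64(1.0), 5, np.float64(0.9)), (np.float64(1.0), 5, np.float64(0.85))]
```

Request:
carry_out([
  {"grip": 1,"travel": [0,0,0.03],"turn": [0,0,0]},
  {"grip": 1,"travel": [0,0,0.022],"turn": [0,0,0]},
  {"grip": 1,"travel": [0,0,0],"turn": [0,0,0]},
  {"grip": 1,"travel": [-0.01,0,0],"turn": [0,0,0]},
  {"grip": 1,"travel": [-0.01,0,0],"turn": [0,0,0]},
  {"grip": 1,"travel": [-0.01,0,0],"turn": [0,0,0]},
  {"grip": 1,"travel": [-0.008,0,0],"turn": [0,0,0]},
  {"grip": 1,"travel": [-0.008,0,0],"turn": [0,0,0]},
])

```text
time: 16.55
ee_pos: [0.6015, -0.0129, 0.0828]
tcp_rot: [[0.995, -0.097, 0.005], [-0.097, -0.995, -0.0], [0.005, 0.0, -1.0]]
wrist_force: [7.0, -0.6, 5.0]
gripper_width: 0.004
gripper_force: 3.1
```

Request:
carry_out([
  {"grip": 1,"travel": [-0.007,0,0],"turn": [0,0,0]},
  {"grip": 1,"travel": [-0.007,0,0],"turn": [0,0,0]},
  {"grip": 1,"travel": [0,0,0],"turn": [0,0,0]},
  {"grip": 1,"travel": [0,0,0],"turn": [0,0,0]},
  {"grip": 1,"travel": [0.005,0,-0.02],"turn": [0,0,0]},
  {"grip": 1,"travel": [0,0,-0.03],"turn": [0,0,0]},
  {"grip": 1,"travel": [-0.02,0.02,0],"turn": [0,0,0]},
  {"grip": 1,"travel": [-0.03,0.04,0],"turn": [0,0,0]},
])

```text
time: 17.35
ee_pos: [0.5361, -0.0661, 0.1322]
tcp_rot: [[0.996, -0.094, 0.002], [-0.094, -0.996, -0.001], [0.003, 0.0, -1.0]]
wrist_force: [0.2, -1.0, 0.3]
gripper_width: 0.007
gripper_force: 0.0
```

Run:
```python
from h import *
st()
```

```text
t 17.35 H [-41.8  15.9 132.2] F [ 0.2 -1.   0.3] yawx -0.094
```

Request:
carry_out([
  {"grip": 1,"travel": [0,-0.014,0],"turn": [0,0,0]},
  {"grip": 1,"travel": [0,0,0],"turn": [0,0,0]},
  {"grip": 1,"travel": [0,0,0],"turn": [0,0,0]},
  {"grip": 1,"travel": [0,0,0],"turn": [0,0,0]},
  {"grip": 1,"travel": [0,0,0],"turn": [0,0,0]},
  {"grip": 1,"travel": [0,0,0],"turn": [0,0,0]},
  {"grip": 1,"travel": [0,0,0],"turn": [0,0,0]},
  {"grip": 1,"travel": [0,0,0],"turn": [0,0,0]},
])

```text
time: 18.15
ee_pos: [0.5378, -0.053, 0.1305]
tcp_rot: [[0.995, -0.097, -0.0], [-0.097, -0.995, -0.0], [-0.0, 0.0, -1.0]]
wrist_force: [0.1, -0.4, 0.0]
gripper_width: 0.004
gripper_force: 0.0
```

Run:
```python
from h import *
st();p=wrist();np.save('p6.npy',p,allow_pickle=True)
print(nutphase(p,75)); q=[proj(p,W(*x)) for x in [(0,32,77),(0,-32,81)]];print(q)
cv2.imwrite('pics/w6.png',cv2.resize(p['img'][70:230,100:313,::-1],(800,600),interpolation=cv2.INTER_CUBIC))
```

```text
t 18.15 H [-41.3  29.2 130.5] F [ 0.1 -0.4  0. ] yawx -0.097
[(np.float64(1.0), 10, np.float64(0.65)), (np.float64(1.0), 10, np.float64(0.6)), (np.float64(1.0), 10, np.float64(0.55)), (np.float64(1.0), 10, np.float64(0.5))]
[array([150.22721361, 248.62656997]), array([151.01080999, 347.46707751])]
```

View pics/w6.png

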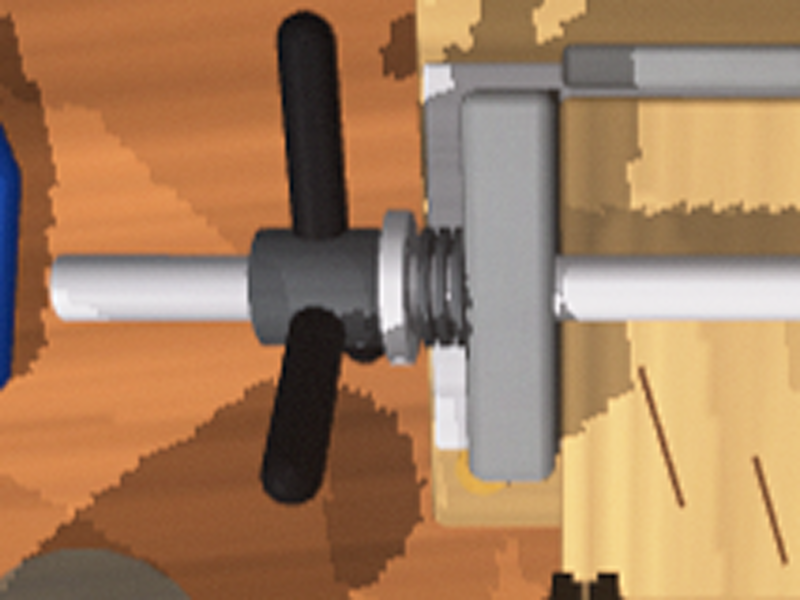

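The view shows the nut arms at (305,110) and (300,410). The jaw's pin-side edge is at column 556 and the pin's edge at about 562, so a small gap remains there. I'll measure the cheek-side gap from straight above it.

Request:
carry_out([
  {"grip": 1,"travel": [0,0.02,0],"turn": [0,0,0]},
  {"grip": 1,"travel": [0,0.02,0],"turn": [0,0,0]},
  {"grip": 1,"travel": [0,0.02,0],"turn": [0,0,0]},
  {"grip": 1,"travel": [0,0,0],"turn": [0,0,0]},
  {"grip": 1,"travel": [0,0,0],"turn": [0,0,0]},
  {"grip": 1,"travel": [0,0,0],"turn": [0,0,0]},
  {"grip": 1,"travel": [0,0,0],"turn": [0,0,0]},
  {"grip": 1,"travel": [0,0,0],"turn": [0,0,0]},
])

```text
time: 19.0
ee_pos: [0.532, -0.1122, 0.1306]
tcp_rot: [[0.995, -0.096, 0.0], [-0.096, -0.995, -0.0], [0.0, 0.0, -1.0]]
wrist_force: [0.3, 0.1, -0.2]
gripper_width: 0.003
gripper_force: 0.0
```

Run:
```python
from h import *
st();b=wrist();np.save('p7.npy',b,allow_pickle=True)
a=np.load('p6.npy',allow_pickle=True).item()
im=[cv2.resize(q['img'][y0:y0+150,c0:c0+100,::-1],(400,600),interpolation=cv2.INTER_CUBIC) for q,y0,c0 in [(a,90,200),(b,90,200)]]
cv2.imwrite('pics/w7.png',np.hstack(im))
```

```text
t 19.0 H [-41.5 -30.3 130.6] F [ 0.2  0.1 -0.2] yawx -0.096
```

View pics/w7.png

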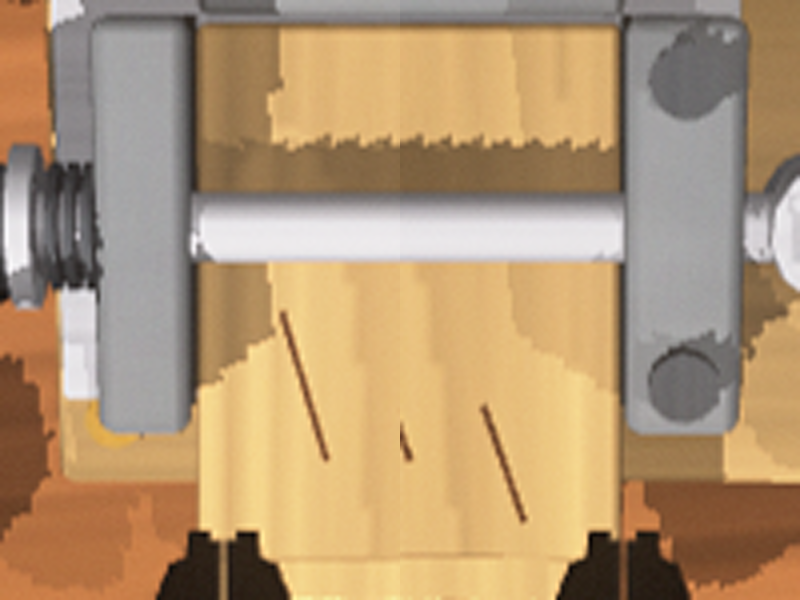

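```bash
cat >> h.py <<'E'
def yrel(p,r0,r1,c0,c1,z,sgn):
    """subpixel column of a brightness step (averaged rows) -> y (mm, relative to camera axis plane)"""
    g=cv2.GaussianBlur(p['img'].astype(float).mean(2)[r0:r1],(0,0),.6).mean(0); d=np.diff(g)[c0:c1]*sgn
    w=np.clip(d,0,None); k=w.argmax(); s=slice(max(k-2,0),k+3); c=(np.arange(len(d))[s]*w[s]).sum()/w[s].sum()+c0+.5
    return c, toH(atz(p,((r0+r1)/2,c),z/1e3))[1]
def gaps(a,b):
    j=yrel(a,130,137,238,256,77,-1),yrel(a,170,192,238,256,77,-1)
    pl=yrel(a,203,218,243,258,57,1); pr=yrel(b,203,216,248,262,57,-1)
    ch=yrel(b,160,166,250,262,81,1),yrel(b,170,192,250,262,81,1)
    print('jaw',j,'pl',pl,'pr',pr,'ch',ch)
    print('pin width seen',pl[1]-pr[1],'jaw gap',j[1][1]-pl[1],'cheek gap',pr[1]-ch[1][1],'span-64',j[1][1]-ch[1][1]-64)
E
python3 - <<'E'
from h import *
a=np.load('p6.npy',allow_pickle=True).item();b=np.load('p7.npy',allow_pickle=True).item()
gaps(a,b)
for r in (180,): print(a['img'][r-3:r+4,240:256].mean((0,2)).astype(int),b['img'][r-3:r+4,250:264].mean((0,2)).astype(int))
print(a['img'][205:216,240:256].mean((0,2)).astype(int),b['img'][205:216,248:264].mean((0,2)).astype(int))
E
```

```text
jaw ((np.float64(246.00325104339717), np.float64(33.619949637120484)), (np.float64(245.9971685964046), np.float64(33.93511224217667))) pl (np.float64(249.5122618754047), np.float64(32.09771876204014)) pr (np.float64(253.44998442298805), np.float64(-30.377779353351418)) ch ((np.float64(256.38730436975993), np.float64(-32.56806337965621)), (np.float64(256.2283065844851), np.float64(-32.45314872235721)))
pin width seen 62.47549811539156 jaw gap 1.8373934801365337 cheek gap 2.075369369005795 span-64 2.3882609645338846
[164 163 163 158 139 125 108  77  50  72 116 135 139 138 137 141] [170 174 172 140 102  57 103 153 151 149 150 148 140 117]
[138 137 137 137 138 137 137 138 135 141 196 200 200 197 194 187] [186 186 185 187 188 164 128  92 119 122 123 123 120  99 100 100]
```

Request:
carry_out([
  {"grip": 1,"travel": [0.018,-0.035,0],"turn": [0,0,0]},
  {"grip": 1,"travel": [0.02,-0.035,0],"turn": [0,0,0]},
  {"grip": 1,"travel": [0.02,-0.035,0],"turn": [0,0,0]},
  {"grip": 1,"travel": [0,0,0],"turn": [0,0,0]},
  {"grip": 1,"travel": [0,0,0.025],"turn": [0,0,0]},
  {"grip": 1,"travel": [0,0,0.0225],"turn": [0,0,0]},
  {"grip": 1,"travel": [0,0,0],"turn": [0,0,0]},
  {"grip": 1,"travel": [-0.006,0,0],"turn": [0,0,0]},
])

```text
time: 19.85
ee_pos: [0.5941, -0.0135, 0.0833]
tcp_rot: [[0.995, -0.097, -0.0], [-0.097, -0.995, -0.0], [-0.0, 0.0, -1.0]]
wrist_force: [0.1, -0.7, -1.1]
gripper_width: 0.006
gripper_force: 0.0
```

Request:
carry_out([
  {"grip": 1,"travel": [-0.007,0,0],"turn": [0,0,0]},
  {"grip": 1,"travel": [-0.007,0,0],"turn": [0,0,0]},
  {"grip": 1,"travel": [-0.006,0,0],"turn": [0,0,0]},
  {"grip": 1,"travel": [-0.003,0,0],"turn": [0,0,0]},
  {"grip": 1,"travel": [0,0,0],"turn": [0,0,0]},
  {"grip": 1,"travel": [0.004,0,-0.02],"turn": [0,0,0]},
  {"grip": 1,"travel": [0,0,-0.0275],"turn": [0,0,0]},
  {"grip": 1,"travel": [-0.03,0.045,0],"turn": [0,0,0]},
])

```text
time: 20.65
ee_pos: [0.5462, -0.0486, 0.1341]
tcp_rot: [[0.996, -0.093, 0.007], [-0.093, -0.996, -0.001], [0.007, 0.001, -1.0]]
wrist_force: [0.2, -0.4, 0.0]
gripper_width: 0.006
gripper_force: 0.0
```

Request:
carry_out([
  {"grip": 1,"travel": [0,0,0],"turn": [0,0,0]},
  {"grip": 1,"travel": [0,0,0],"turn": [0,0,0]},
  {"grip": 1,"travel": [0,0,0],"turn": [0,0,0]},
  {"grip": 1,"travel": [0,0,0],"turn": [0,0,0]},
  {"grip": 1,"travel": [0,0,0],"turn": [0,0,0]},
  {"grip": 1,"travel": [0,0,0],"turn": [0,0,0]},
  {"grip": 1,"travel": [0,0,0],"turn": [0,0,0]},
  {"grip": 1,"travel": [0,0,0],"turn": [0,0,0]},
])

```text
time: 21.45
ee_pos: [0.5434, -0.05, 0.1305]
tcp_rot: [[0.995, -0.097, -0.0], [-0.097, -0.995, -0.0], [-0.0, 0.0, -1.0]]
wrist_force: [0.2, -0.2, -0.9]
gripper_width: 0.007
gripper_force: 0.0
```

Run:
```python
from h import *
st();a=wrist();np.save('p8.npy',a,allow_pickle=True)
print(nutphase(a,75))
for r,z in ((180,77),(210,57)): print(a['img'][r-4:r+5,236:260].mean((0,2)).astype(int))
for c in (240,245,250): print(c,toH(atz(a,(180,c),.077)))
```

```text
t 21.45 H [-36.1  32.6 130.5] F [ 0.2 -0.2 -0.9] yawx -0.097
[(np.float64(1.0), 10, np.float64(1.0)), (np.float64(1.0), 10, np.float64(0.95)), (np.float64(1.0), 10, np.float64(0.9)), (np.float64(1.0), 10, np.float64(0.85))]
[165 166 165 165 166 165 165 164 163 164 163 163 162 156 138 123 102  65
  73 122 141 140 137 133]
[156 155 155 155 155 155 156 156 156 156 156 155 156 158 158 158 158 158
 173 195 202 198 195 191]
240 [-14.93563842  41.42962816  77.        ]
245 [-14.94242735  38.05615967  77.        ]
250 [-14.94921613  34.68276065  77.        ]
```

Request:
carry_out([
  {"grip": 1,"travel": [0.034,-0.013,0],"turn": [0,0,0]},
  {"grip": 1,"travel": [0.034,-0.014,0],"turn": [0,0,0]},
  {"grip": 1,"travel": [0.034,-0.013,0],"turn": [0,0,0]},
  {"grip": 1,"travel": [0,0,0],"turn": [0,0,0]},
  {"grip": 1,"travel": [0,0,0.03],"turn": [0,0,0]},
  {"grip": 1,"travel": [0,0,0.025],"turn": [0,0,0]},
  {"grip": 1,"travel": [0,0,0],"turn": [0,0,0]},
  {"grip": 1,"travel": [-0.006,0,0],"turn": [0,0,0]},
])

```text
time: 22.3
ee_pos: [0.6428, -0.0199, 0.0759]
tcp_rot: [[0.995, -0.097, -0.0], [-0.097, -0.995, -0.0], [-0.0, 0.0, -1.0]]
wrist_force: [0.0, 0.2, 0.7]
gripper_width: 0.007
gripper_force: 0.0
```

Request:
carry_out([
  {"grip": 1,"travel": [-0.008,0,-0.001],"turn": [0,0,0]},
  {"grip": 1,"travel": [-0.008,0,-0.003],"turn": [0,0,0]},
  {"grip": 1,"travel": [-0.008,0,-0.003],"turn": [0,0,0]},
  {"grip": 1,"travel": [-0.008,0,-0.003],"turn": [0,0,0]},
  {"grip": 1,"travel": [0,0,0],"turn": [0,0,0]},
  {"grip": 1,"travel": [0.006,0,-0.015],"turn": [0,0,0]},
  {"grip": 1,"travel": [-0.01,0,-0.03],"turn": [0,0,0]},
  {"grip": 1,"travel": [-0.025,0.01,0],"turn": [0,0,0]},
])

```text
time: 23.1
ee_pos: [0.5828, -0.0234, 0.1343]
tcp_rot: [[0.995, -0.096, 0.006], [-0.096, -0.995, -0.001], [0.006, 0.0, -1.0]]
wrist_force: [0.3, -1.1, -0.9]
gripper_width: 0.003
gripper_force: 0.0
```

Request:
carry_out([
  {"grip": 1,"travel": [-0.025,0.01,0],"turn": [0,0,0]},
  {"grip": 1,"travel": [-0.02,0.02,0],"turn": [0,0,0]},
  {"grip": 1,"travel": [0,0,0],"turn": [0,0,0]},
  {"grip": 1,"travel": [0,0,0],"turn": [0,0,0]},
  {"grip": 1,"travel": [0,0,0],"turn": [0,0,0]},
  {"grip": 1,"travel": [0,0,0],"turn": [0,0,0]},
  {"grip": 1,"travel": [0,0,0],"turn": [0,0,0]},
  {"grip": 1,"travel": [0,0,0],"turn": [0,0,0]},
])

```text
time: 23.9
ee_pos: [0.5336, -0.0489, 0.1304]
tcp_rot: [[0.995, -0.097, -0.0], [-0.097, -0.995, -0.0], [-0.0, 0.0, -1.0]]
wrist_force: [0.5, -0.9, -0.5]
gripper_width: 0.004
gripper_force: 0.0
```

Run:
```python
from h import *
st();a=wrist();np.save('p9.npy',a,allow_pickle=True)
print(nutphase(a,74))
for r,z in ((180,77),(210,57)): print(a['img'][r-4:r+5,236:262].mean((0,2)).astype(int))
cv2.imwrite('pics/w9.png',cv2.resize(a['img'][70:230,100:313,::-1],(800,600),interpolation=cv2.INTER_CUBIC))
```

```text
t 23.9 H [-45.9  32.8 130.4] F [ 0.6 -0.9 -0.5] yawx -0.097
[(np.float64(1.0), 10, np.float64(-0.25)), (np.float64(1.0), 10, np.float64(-0.3)), (np.float64(1.0), 5, np.float64(-0.2)), (np.float64(0.9), 10, np.float64(-0.35))]
[166 164 165 164 165 164 164 164 163 165 164 164 163 163 161 142 128 109
  77 101 163 173 171 174 172 171]
[123 122 123 123 122 121 119 119 120 119 119 120 120 119 120 120 119 118
 129 181 196 201 197 194 190 183]
```

Request:
carry_out([
  {"grip": 1,"travel": [0.002,0.02,0],"turn": [0,0,0]},
  {"grip": 1,"travel": [0.002,0.02,0],"turn": [0,0,0]},
  {"grip": 1,"travel": [0,0.023,0],"turn": [0,0,0]},
  {"grip": 1,"travel": [0,0,0],"turn": [0,0,0]},
  {"grip": 1,"travel": [0,0,0],"turn": [0,0,0]},
  {"grip": 1,"travel": [0,0,0],"turn": [0,0,0]},
  {"grip": 1,"travel": [0,0,0],"turn": [0,0,0]},
  {"grip": 1,"travel": [0,0,0],"turn": [0,0,0]},
])

```text
time: 24.75
ee_pos: [0.5313, -0.1117, 0.1307]
tcp_rot: [[0.995, -0.096, 0.0], [-0.096, -0.995, -0.0], [0.0, 0.0, -1.0]]
wrist_force: [-0.5, 0.2, 0.5]
gripper_width: 0.007
gripper_force: 0.0
```

Run:
```python
from h import *
st();b=wrist();np.save('p10.npy',b,allow_pickle=True)
o=np.load('p7.npy',allow_pickle=True).item();a=np.load('p9.npy',allow_pickle=True).item();a0=np.load('p6.npy',allow_pickle=True).item()
for p in (o,b):
  for r in (130,180,210): print(r,p['img'][r-4:r+5,246:266].mean((0,2)).astype(int))
t=lambda q,r,c:cv2.resize(q['img'][r:r+75,c:c+100,::-1],(400,300),interpolation=cv2.INTER_CUBIC)
cv2.imwrite('pics/w10.png',np.vstack([np.hstack([t(a0,150,200),t(o,150,206)]),np.hstack([t(a,150,205),t(b,150,206)])]))
```

```text
t 24.75 H [-42.2 -29.9 130.7] F [-0.5  0.1  0.5] yawx -0.096
130 [115 110 109 110 120 118 111 104  92  53  94 146 152 157 162 164 164 164
 164 163]
180 [179 176 173 171 170 174 172 140 102  57 103 154 151 149 149 148 136 119
 116 110]
210 [191 188 187 186 185 187 187 164 128  93 118 122 123 123 119  98 100 100
  99  99]
130 [110 111 112 109 109 110 107 107 103  92  58 123 151 153 159 163 163 163
 163 163]
180 [181 179 177 173 170 169 172 169 151 110  69 130 154 149 148 148 137 121
 116 110]
210 [195 192 187 186 185 184 185 185 172 135  94 108 112 124 123 116  96  98
  98  98]
```

View pics/w10.png

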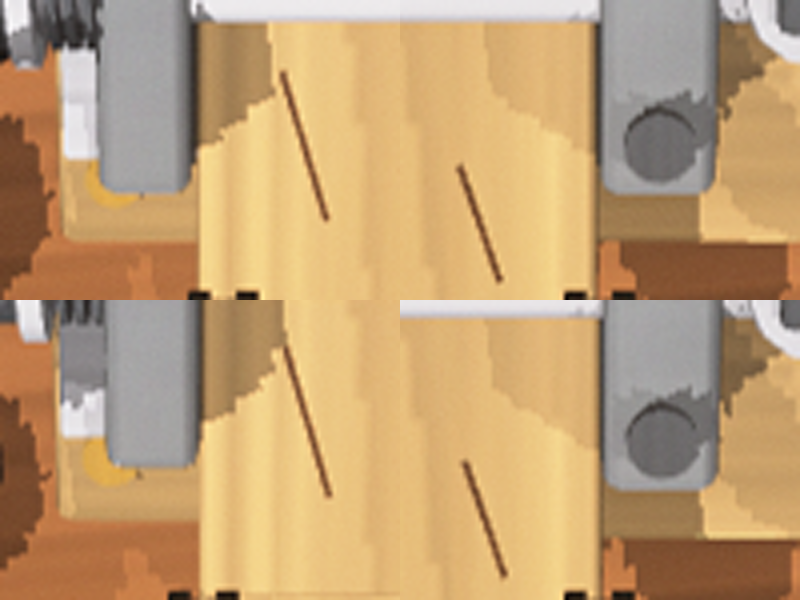

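The view compares before (top) and after (bottom). The dark line at the jaw/pin edge has narrowed (column 195 top, 200 bottom), and so has the line at the cheek (600 top, 603 bottom); the pin has only just begun to shift. I'll check the nut-to-jaw distance for any spring compression.

Run:
```python
from h import *
for n in (3,6,8,9):
    p=np.load(f'p{n}.npy',allow_pickle=True).item()
    r=int(round(proj(p,W(-12.5,60,67))[0])); c=int(proj(p,W(0,75,67))[1]);
    g=p['img'][r-1:r+2].mean((0,2)).astype(int); print(n,r,c,g[c:c+44])
    r2=int(round(proj(p,W(-25,45,77))[0])); g=p['img'][r2-3:r2+4].mean((0,2)).astype(int); print('   jaw row',r2,g[c+10:c+48])
```

```text
3 155 167 [ 27  24  23  19  18  47 119 121 120 137 181 189 188 188 176 126  94 101
 111 120 121 121 120 121 122 121 116  87 129 148 155 161 159 159 159 159
 160 158 159 158 158 158 157 156]
   jaw row 173 [ 69  68  67  68  68  69  68  68  69  72  70  73 101 106 106 116 114 118
 139 136 149 156 159 159 159 157 158 158 158 156 158 157 157 157 156 138
 121 101]
6 166 186 [ 24  25  24  23  49 121 128 105  87  72  62  64  63  77 102 120 127 127
 139 163 170 158 133 117 112 128 130 134 170 207 218 219 217 216 217 218
 219 211 116 152 156 163 167 165]
   jaw row 187 [ 76  77  75  76  76  76  77  77  76  78  88  87  88 101 127 126 125 122
 122 183 219 221 220 220 220 219 204 200 159 139 153 160 166 166 165 165
 165 165]
8 173 191 [ 33  33  32  30  30  30  29  35  84 135 130 130 129 130 130 129 129 136
 177 198 198 196 199 193 125 109 127 132 182 234 217 218 218 218 217 217
 218 219 213 135 150 155 164 167]
   jaw row 194 [ 77  78  77  77  76  78  77  78  78  77  80  76  89 128 126 126 125 128
 152 184 213 212 212 213 212 196 189 199 193 142 141 153 159 165 166 165
 165 166]
9 159 191 [ 42  45  43  39  37  38  38  35  31  28  28  59 132 126 126 125 125 125
 128 161 194 192 192 192 190 151 106 132 127 130 134 134 134 133 135 133
 133 134 135 131 117 153 154 162]
   jaw row 180 [ 32  30  28  45  77  75  75  74  80 107  99 102 122 123 122 123 121 121
 176 209 233 230 225 227 229 214 213 212 212 207 147 143 153 159 166 166
 164 165]
```

Request:
carry_out([
  {"grip": 1,"travel": [0.026,-0.034,0],"turn": [0,0,0]},
  {"grip": 1,"travel": [0.027,-0.034,0],"turn": [0,0,0]},
  {"grip": 1,"travel": [0.027,-0.034,0],"turn": [0,0,0]},
  {"grip": 1,"travel": [0,0,0],"turn": [0,0,0]},
  {"grip": 1,"travel": [0,0,0.025],"turn": [0,0,0]},
  {"grip": 1,"travel": [0,0,0.02],"turn": [0,0,0]},
  {"grip": 1,"travel": [0,0,0],"turn": [0,0,0]},
  {"grip": 1,"travel": [-0.005,0,0],"turn": [0,0,0]},
])

```text
time: 25.6
ee_pos: [0.6159, -0.0183, 0.0859]
tcp_rot: [[0.995, -0.097, -0.0], [-0.097, -0.995, -0.0], [-0.0, 0.0, -1.0]]
wrist_force: [0.2, 0.2, 0.3]
gripper_width: 0.003
gripper_force: 0.0
```

Request:
carry_out([
  {"grip": 1,"travel": [-0.006,0,0],"turn": [0,0,0]},
  {"grip": 1,"travel": [-0.006,0,0],"turn": [0,0,0]},
  {"grip": 1,"travel": [-0.005,0,0],"turn": [0,0,0]},
  {"grip": 1,"travel": [0,0,0],"turn": [0,0,0]},
  {"grip": 1,"travel": [0,0,0],"turn": [0,0,0]},
  {"grip": 1,"travel": [0.006,0,-0.015],"turn": [0,0,0]},
  {"grip": 1,"travel": [-0.01,0,-0.03],"turn": [0,0,0]},
  {"grip": 1,"travel": [-0.027,0.01,0],"turn": [0,0,0]},
])

```text
time: 26.4
ee_pos: [0.5687, -0.0231, 0.1336]
tcp_rot: [[0.995, -0.096, 0.005], [-0.096, -0.995, -0.001], [0.005, 0.0, -1.0]]
wrist_force: [0.3, -0.4, -1.0]
gripper_width: 0.002
gripper_force: 0.0
```

Request:
carry_out([
  {"grip": 1,"travel": [-0.027,0.015,0],"turn": [0,0,0]},
  {"grip": 1,"travel": [-0.004,0.014,0],"turn": [0,0,0]},
  {"grip": 1,"travel": [0,0,0],"turn": [0,0,0]},
  {"grip": 1,"travel": [0,0,0],"turn": [0,0,0]},
  {"grip": 1,"travel": [0,0,0],"turn": [0,0,0]},
  {"grip": 1,"travel": [0,0,0],"turn": [0,0,0]},
  {"grip": 1,"travel": [0,0,0],"turn": [0,0,0]},
  {"grip": 1,"travel": [0,0,0],"turn": [0,0,0]},
])

```text
time: 27.2
ee_pos: [0.5335, -0.049, 0.1305]
tcp_rot: [[0.995, -0.097, -0.0], [-0.097, -0.995, -0.0], [-0.0, 0.0, -1.0]]
wrist_force: [0.1, -0.8, 0.4]
gripper_width: 0.003
gripper_force: 0.0
```

Run:
```python
from h import *
st();a=wrist();np.save('p11.npy',a,allow_pickle=True)
print(nutphase(a,74))
for n in (9,11):
    p=np.load(f'p{n}.npy',allow_pickle=True).item(); print(n,toH(p['origin']).round(2))
    for x in (-12.5,12.5):
        r=int(round(proj(p,W(x,60,67))[0])); print(' washer',r,p['img'][r-1:r+2,200:236].mean((0,2)).astype(int))
    r=int(round(proj(p,W(-25,45,77))[0])); print(' jaw',r,p['img'][r-4:r+5,226:262].mean((0,2)).astype(int))
    r=int(round(proj(p,W(-50,32,57))[0])); print(' pin',r,p['img'][r-4:r+5,246:262].mean((0,2)).astype(int))
```

```text
t 27.2 H [-46.   32.8 130.5] F [ 0.2 -0.8  0.4] yawx -0.097
[(np.float64(1.0), 5, np.float64(0.05)), (np.float64(1.0), 5, np.float64(0.0)), (np.float64(1.0), 5, np.float64(-0.05)), (np.float64(1.0), 5, np.float64(-0.1))]
9 [ 31.42  31.   299.98]
 washer 159 [ 28  28  59 132 126 126 125 125 125 128 161 194 192 192 192 190 151 106
 132 127 130 134 134 134 133 135 133 133 134 135 131 117 153 154 162 166]
 washer 123 [ 29  28  47 102  99  97  98  96 102 123 119 120 120 121 121 100  65  83
 140 150  98  99 113 123  99  99 106 137 107  98 102 149 154 158 166 165]
 jaw 180 [211 210 210 208 203 144 142 153 159 166 166 164 165 164 165 164 164 164
 163 165 164 164 163 163 161 142 128 109  77 101 163 173 171 174 172 171]
 pin 206 [131 131 131 131 131 131 131 129 138 180 196 201 197 194 190 183]
11 [ 31.39  30.98 300.  ]
 washer 159 [ 31  30  27  35  78 130 127 127 123 126 144 184 193 191 193 193 184 111
  69  88 134 135 131 148 213 220 217 216 216 218 210 122 151 156 162 168]
 washer 123 [ 31  42  81  93  93  91  93  92  93 112 122 120 121 122 121 114  82  73
 101 111  94  95 112 123  95  94 107 138 102  93 103 149 154 160 165 165]
 jaw 180 [210 210 210 209 204 146 143 154 160 166 167 166 166 165 166 165 165 164
 164 165 166 165 165 164 162 144 129 112  85 105 164 174 172 175 172 172]
 pin 206 [131 131 131 131 131 130 130 130 139 182 196 202 199 196 191 184]
```

The jaw and pin did not move at all while the nut advanced about 0.35 mm, so the jaws are closed with roughly 0.5 mm of pre-squeeze. I'll back the nut off about 0.25 rad so they only just close.

Request:
carry_out([
  {"grip": 1,"travel": [0.007,-0.02,0],"turn": [0,0,0]},
  {"grip": 1,"travel": [0.007,-0.02,0],"turn": [0,0,0]},
  {"grip": 1,"travel": [0,0,0],"turn": [0,0,0]},
  {"grip": 1,"travel": [0,0,0.025],"turn": [0,0,0]},
  {"grip": 1,"travel": [0,0,0.02],"turn": [0,0,0]},
  {"grip": 1,"travel": [0,0,0],"turn": [0,0,0]},
  {"grip": 1,"travel": [0.008,0,0],"turn": [0,0,0]},
  {"grip": 1,"travel": [0.008,0,0],"turn": [0,0,0]},
])

```text
time: 28.05
ee_pos: [0.5682, -0.0126, 0.0867]
tcp_rot: [[0.995, -0.097, 0.001], [-0.097, -0.995, -0.0], [0.001, 0.0, -1.0]]
wrist_force: [-6.0, 2.4, 2.9]
gripper_width: 0.008
gripper_force: 3.3
```

Request:
carry_out([
  {"grip": 1,"travel": [0.004,0,0],"turn": [0,0,0]},
  {"grip": 1,"travel": [0.002,0,0],"turn": [0,0,0]},
  {"grip": 1,"travel": [0,0,0],"turn": [0,0,0]},
  {"grip": 1,"travel": [0,0,0],"turn": [0,0,0]},
  {"grip": 1,"travel": [-0.005,0,-0.015],"turn": [0,0,0]},
  {"grip": 1,"travel": [0,0,-0.03],"turn": [0,0,0]},
  {"grip": 1,"travel": [-0.015,0.019,0],"turn": [0,0,0]},
  {"grip": 1,"travel": [-0.015,0.02,0],"turn": [0,0,0]},
])

```text
time: 28.85
ee_pos: [0.5351, -0.0486, 0.1329]
tcp_rot: [[0.995, -0.096, 0.004], [-0.096, -0.995, -0.001], [0.004, 0.001, -1.0]]
wrist_force: [-0.6, -0.6, -0.1]
gripper_width: 0.003
gripper_force: 0.0
```

Request:
carry_out([
  {"grip": 1,"travel": [0,0,0],"turn": [0,0,0]},
  {"grip": 1,"travel": [0,0,0],"turn": [0,0,0]},
  {"grip": 1,"travel": [0,0,0],"turn": [0,0,0]},
  {"grip": 1,"travel": [0,0,0],"turn": [0,0,0]},
  {"grip": 1,"travel": [0,0,0],"turn": [0,0,0]},
  {"grip": 1,"travel": [0,0,0],"turn": [0,0,0]},
  {"grip": 1,"travel": [0,0,0],"turn": [0,0,0]},
  {"grip": 1,"travel": [0,0,0],"turn": [0,0,0]},
])

```text
time: 29.65
ee_pos: [0.5345, -0.0482, 0.1305]
tcp_rot: [[0.995, -0.097, -0.0], [-0.097, -0.995, -0.0], [-0.0, 0.0, -1.0]]
wrist_force: [0.6, -0.4, -0.2]
gripper_width: 0.006
gripper_force: 0.0
```

Run:
```python
from h import *
st();a=wrist();np.save('p12.npy',a,allow_pickle=True)
print(nutphase(a,74))
for n in (12,):
    p=np.load(f'p{n}.npy',allow_pickle=True).item(); print(n,toH(p['origin']).round(2))
    for x in (-12.5,12.5):
        r=int(round(proj(p,W(x,60,67))[0])); print(' washer',r,p['img'][r-1:r+2,200:236].mean((0,2)).astype(int))
    r=int(round(proj(p,W(-25,45,77))[0])); print(' jaw',r,p['img'][r-4:r+5,226:262].mean((0,2)).astype(int))
    r=int(round(proj(p,W(-50,32,57))[0])); print(' pin',r,p['img'][r-4:r+5,246:262].mean((0,2)).astype(int))
```

```text
t 29.65 H [-45.1  33.6 130.5] F [ 0.6 -0.4 -0.2] yawx -0.097
[(np.float64(1.0), 10, np.float64(-0.25)), (np.float64(1.0), 5, np.float64(-0.15)), (np.float64(1.0), 5, np.float64(-0.2)), (np.float64(0.9), 10, np.float64(-0.3))]
12 [ 32.28  31.79 300.09]
 washer 161 [ 35  31  28  34  83 132 127 126 128 125 127 136 164 167 166 167 168 158
 109 126 141 127 134 133 136 134 135 134 133 135 133 137 144 147 154 160]
 washer 124 [ 29  31  26  45 102  98  95  97  98 105 111 120 119 120 118 120 111  74
  73 122 167 104 107 119 136 106 106 110 135 119 105 110 138 153 158 164]
 jaw 182 [214 205 204 207 206 204 170 130 153 158 164 166 165 165 165 165 164 164
 164 164 164 165 164 163 164 163 146 130 113  88 109 169 179 178 181 177]
 pin 207 [130 131 131 131 131 131 130 131 129 136 176 195 201 198 195 190]
```

The nut is back by about 0.25 rad with the jaw still on the pin. Now to the inner side of the open lever.

Request:
carry_out([
  {"grip": 1,"travel": [-0.011,0.04,0],"turn": [0,0,0]},
  {"grip": 1,"travel": [-0.011,0.042,0],"turn": [0,0,0]},
  {"grip": 1,"travel": [-0.011,0.041,0],"turn": [0,0,0]},
  {"grip": 1,"travel": [0,0,0],"turn": [0,0,0]},
  {"grip": 1,"travel": [0,0,0.035],"turn": [0,0,0]},
  {"grip": 1,"travel": [0,0,0.035],"turn": [0,0,0]},
  {"grip": 1,"travel": [0,0,0.008],"turn": [0,0,0]},
  {"grip": 1,"travel": [0,0,0],"turn": [0,0,0]},
])

```text
time: 30.5
ee_pos: [0.4895, -0.167, 0.052]
tcp_rot: [[0.995, -0.097, -0.002], [-0.097, -0.995, 0.001], [-0.002, -0.001, -1.0]]
wrist_force: [-0.1, -0.1, 0.5]
gripper_width: 0.007
gripper_force: 0.0
```

Run:
```python
from h import *
st()
s=readout.read_state();c=toH(s['ee_pos'])[:2]
for th in [2.6,2.45,2.3,2.15,2,1.85,1.7,1.55,1.4,1.25,1.1,.95,.8,.65,.5,.35,.2,.1,0]:
    q=np.array([0,-70+3*th/2.6])+78*np.array([np.cos(th),-np.sin(th)])+13*np.array([-np.sin(th),-np.cos(th)])
    d=q-c; print(round(th,2),q.round(1),'tool',(d*[1,-1]).round(1)); c=q
```

```text
t 30.5 H [-78.7 -88.9  52. ] F [-0.1 -0.1  0.5] yawx -0.097
2.6 [-73.5 -96.1] tool [5.1 7.2]
2.45 [ -68.4 -106.9] tool [ 5.2 10.8]
2.3 [ -61.7 -116.8] tool [6.7 9.9]
2.15 [ -53.6 -125.7] tool [8.1 8.8]
2 [ -44.3 -133.2] tool [9.3 7.5]
1.85 [ -34.  -139.3] tool [10.3  6.1]
1.7 [ -22.9 -143.7] tool [11.1  4.5]
1.55 [ -11.4 -146.5] tool [11.6  2.8]
1.4 [   0.4 -147.5] tool [11.8  1. ]
1.25 [  12.3 -146.7] tool [11.8 -0.8]
1.1 [  23.8 -144.1] tool [11.5 -2.5]
0.95 [  34.8 -139.9] tool [11.  -4.2]
0.8 [  45.  -134.1] tool [10.2 -5.8]
0.65 [  54.2 -126.8] tool [ 9.2 -7.3]
0.5 [  62.2 -118.2] tool [ 8.  -8.6]
0.35 [  68.8 -108.6] tool [ 6.6 -9.7]
0.2 [ 73.9 -98. ] tool [  5.  -10.5]
0.1 [ 76.3 -90.6] tool [ 2.4 -7.4]
0 [ 78. -83.] tool [ 1.7 -7.6]
```

Request:
carry_out([
  {"grip": 1,"travel": [0.005,0.007,0],"turn": [0,0,0]},
  {"grip": 1,"travel": [0.005,0.011,0],"turn": [0,0,0]},
  {"grip": 1,"travel": [0.007,0.01,0],"turn": [0,0,0]},
  {"grip": 1,"travel": [0.008,0.009,0],"turn": [0,0,0]},
  {"grip": 1,"travel": [0.0095,0.0075,0],"turn": [0,0,0]},
  {"grip": 1,"travel": [0.0105,0.006,0],"turn": [0,0,0]},
  {"grip": 1,"travel": [0.011,0.0045,0],"turn": [0,0,0]},
  {"grip": 1,"travel": [0.0115,0.003,0],"turn": [0,0,0]},
])

```text
time: 31.3
ee_pos: [0.5519, -0.2324, 0.0525]
tcp_rot: [[0.995, -0.097, -0.001], [-0.097, -0.995, 0.0], [-0.001, -0.0, -1.0]]
wrist_force: [-3.6, 1.8, -0.2]
gripper_width: 0.002
gripper_force: 1.4
```

Request:
carry_out([
  {"grip": 1,"travel": [0.012,0.001,0],"turn": [0,0,0]},
  {"grip": 1,"travel": [0.012,-0.001,0],"turn": [0,0,0]},
  {"grip": 1,"travel": [0.0115,-0.0025,0],"turn": [0,0,0]},
  {"grip": 1,"travel": [0.011,-0.004,0],"turn": [0,0,0]},
  {"grip": 1,"travel": [0.01,-0.006,0],"turn": [0,0,0]},
  {"grip": 1,"travel": [0.009,-0.0075,0],"turn": [0,0,0]},
  {"grip": 1,"travel": [0.008,-0.0085,0],"turn": [0,0,0]},
  {"grip": 1,"travel": [0.0065,-0.01,0],"turn": [0,0,0]},
])

```text
time: 32.1
ee_pos: [0.6354, -0.2006, 0.0527]
tcp_rot: [[0.995, -0.097, 0.0], [-0.097, -0.995, -0.0], [0.0, 0.0, -1.0]]
wrist_force: [-2.2, -2.1, 1.1]
gripper_width: 0.007
gripper_force: 1.4
```

Request:
carry_out([
  {"grip": 1,"travel": [0.004,-0.008,0],"turn": [0,0,0]},
  {"grip": 1,"travel": [0.002,-0.005,0],"turn": [0,0,0]},
  {"grip": 1,"travel": [0.001,-0.004,0],"turn": [0,0,0]},
  {"grip": 1,"travel": [0.001,-0.003,0],"turn": [0,0,0]},
  {"grip": 1,"travel": [0,0,0],"turn": [0,0,0]},
  {"grip": 1,"travel": [0,0,0],"turn": [0,0,0]},
  {"grip": 1,"travel": [0,0,0],"turn": [0,0,0]},
  {"grip": 1,"travel": [0,0,0],"turn": [0,0,0]},
])

```text
time: 32.9
ee_pos: [0.6446, -0.1822, 0.0527]
tcp_rot: [[0.995, -0.097, 0.0], [-0.097, -0.995, -0.0], [0.0, 0.0, -1.0]]
wrist_force: [-0.6, 0.7, -0.0]
gripper_width: 0.005
gripper_force: 0.0
```

Run:
```python
from h import *
st()
```

```text
t 32.9 H [ 77.2 -89.5  52.7] F [-0.7  0.6 -0. ] yawx -0.097
```

Request:
carry_out([
  {"grip": 1,"travel": [0,-0.002,0],"turn": [0,0,0]},
  {"grip": 1,"travel": [0,-0.002,0],"turn": [0,0,0]},
  {"grip": 1,"travel": [0,-0.002,0],"turn": [0,0,0]},
  {"grip": 1,"travel": [0,0,0],"turn": [0,0,0]},
  {"grip": 1,"travel": [0,0,0],"turn": [0,0,0]},
  {"grip": 1,"travel": [0,0,0],"turn": [0,0,0]},
  {"grip": 1,"travel": [0,0,0],"turn": [0,0,0]},
  {"grip": 1,"travel": [0,0,0],"turn": [0,0,0]},
])

```text
time: 33.7
ee_pos: [0.6455, -0.1769, 0.0527]
tcp_rot: [[0.995, -0.097, 0.001], [-0.097, -0.995, -0.001], [0.001, 0.001, -1.0]]
wrist_force: [1.8, -7.0, -1.0]
gripper_width: 0.007
gripper_force: 3.2
```

Request:
carry_out([
  {"grip": 1,"travel": [0,-0.001,0],"turn": [0,0,0]},
  {"grip": 1,"travel": [0,-0.001,0],"turn": [0,0,0]},
  {"grip": 1,"travel": [0,0,0],"turn": [0,0,0]},
  {"grip": 1,"travel": [0,0,0],"turn": [0,0,0]},
  {"grip": 1,"travel": [0,0,0],"turn": [0,0,0]},
  {"grip": 1,"travel": [0,0,0],"turn": [0,0,0]},
  {"grip": 1,"travel": [0,0,0],"turn": [0,0,0]},
  {"grip": 1,"travel": [0,0,0],"turn": [0,0,0]},
])

```text
time: 34.5
ee_pos: [0.6456, -0.1765, 0.0528]
tcp_rot: [[0.995, -0.097, 0.001], [-0.097, -0.995, -0.003], [0.002, 0.003, -1.0]]
wrist_force: [0.2, -15.6, -2.6]
gripper_width: 0.004
gripper_force: 7.8
```

It's at the stop: force rose to 15.6 N with no motion. I'll back off, rise and check from above the cheek and jaw.

Request:
carry_out([
  {"grip": 1,"travel": [0,0.01,0],"turn": [0,0,0]},
  {"grip": 1,"travel": [0,0.005,-0.01],"turn": [0,0,0]},
  {"grip": 1,"travel": [0,0,-0.04],"turn": [0,0,0]},
  {"grip": 1,"travel": [0,0,-0.04],"turn": [0,0,0]},
  {"grip": 1,"travel": [-0.03,-0.02,-0.025],"turn": [0,0,0]},
  {"grip": 1,"travel": [-0.04,-0.03,0],"turn": [0,0,0]},
  {"grip": 1,"travel": [-0.04,-0.03,0],"turn": [0,0,0]},
  {"grip": 1,"travel": [-0.02,-0.02,0],"turn": [0,0,0]},
])

```text
time: 35.3
ee_pos: [0.5212, -0.0749, 0.1686]
tcp_rot: [[0.995, -0.097, -0.001], [-0.097, -0.995, 0.001], [-0.001, -0.0, -1.0]]
wrist_force: [0.2, -0.3, -0.1]
gripper_width: 0.004
gripper_force: 0.0
```

Request:
carry_out([
  {"grip": 1,"travel": [0,0,0],"turn": [0,0,0]},
  {"grip": 1,"travel": [0,0,0],"turn": [0,0,0]},
  {"grip": 1,"travel": [0,0,0],"turn": [0,0,0]},
  {"grip": 1,"travel": [0,0,0],"turn": [0,0,0]},
  {"grip": 1,"travel": [0,0,0],"turn": [0,0,0]},
  {"grip": 1,"travel": [0,0,0],"turn": [0,0,0]},
  {"grip": 1,"travel": [0,0,0],"turn": [0,0,0]},
  {"grip": 1,"travel": [0,0,0],"turn": [0,0,0]},
])

```text
time: 36.1
ee_pos: [0.5242, -0.077, 0.1676]
tcp_rot: [[0.995, -0.097, -0.0], [-0.097, -0.995, -0.0], [-0.0, 0.0, -1.0]]
wrist_force: [-0.5, -0.7, 0.4]
gripper_width: 0.003
gripper_force: 0.0
```

Run:
```python
from h import *
np.set_printoptions(precision=1,suppress=True)
st();p=wrist()
for t in ['lever_pivot','lever_tip','nut_center']:
    print(t,[(x['pixel'],round(x['conf'],2),toH(atz(p,x['pixel'],.067))) for x in optics.spot_point(p,t)[:2]])
cv2.imwrite('pics/w13.png',cv2.resize(p['img'][:,:,::-1],(800,600)))
r=int(round(proj(p,W(-12.5,60,67))[0]));c=int(proj(p,W(0,75,67))[1]);print(r,c,p['img'][r-1:r+2,c:c+40].mean((0,2)).astype(int))
```

```text
t 36.1 H [-52.6   3.9 167.6] F [-0.4 -0.7  0.4] yawx -0.097
lever_pivot [([128.0, 346.6], 0.82, array([ -1.5, -69.1,  67. ])), ([123.7, 217.9], 0.7, array([ 2. , 31.5, 67. ]))]
lever_tip []
nut_center [([126.7, 167.5], 0.57, array([-0.2, 71. , 67. ]))]
142 162 [134 128  50  25  31  39  34  31  28  30  27  25  22  14  42 111 119 116
 115 122 152 175 179 178 178 136  95  80 126 199 125 127 127 129 126 112
 142 150 157 155]
```

View pics/w13.png

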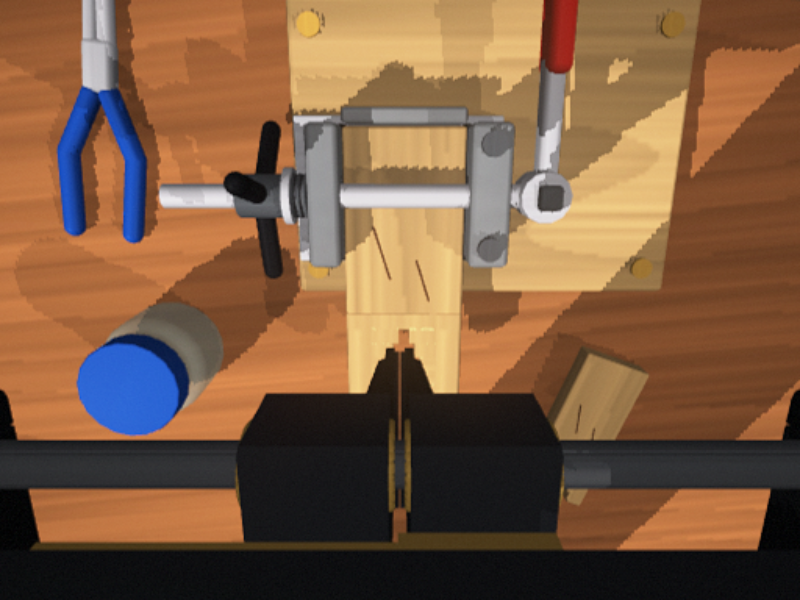

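The lever lies across the rod, shut, from (547,197) to (558,0), with the pin in place and the jar and pliers untouched. I'll check the spring squeeze with proper geometry.

Run:
```python
from h import *
np.set_printoptions(precision=1,suppress=True)
p13=wrist();np.save('p13.npy',p13,allow_pickle=True)
for n in (3,8,9,12,13):
    p=np.load(f'p{n}.npy',allow_pickle=True).item(); g=p['img'].astype(float).mean(2)
    # sample profile along holder y at z=67 (x=-12) and z=77 (x=-25)
    def prof(x,z,ys): 
        q=np.array([proj(p,W(x,y,z)) for y in ys],np.float32); return cv2.remap(g.astype(np.float32),q[:,1:2],q[:,:1],cv2.INTER_CUBIC)[:,0]
    ys=np.arange(30,75,1.)
    a=np.mean([prof(x,67,ys) for x in (-13,-12,-11)],0); j=np.mean([prof(x,77,ys) for x in (-28,-25,-22)],0)
    print(n,'w',dict(zip(ys[18:43].astype(int).tolist(),a[18:43].astype(int).tolist()))); print('   j',dict(zip(ys[:24].astype(int).tolist(),j[:24].astype(int).tolist())))
    print('   phase',nutphase(p,72)[:3])
```

```text
3 w {48: 159, 49: 159, 50: 159, 51: 161, 52: 155, 53: 144, 54: 102, 55: 106, 56: 120, 57: 120, 58: 121, 59: 120, 60: 120, 61: 118, 62: 104, 63: 93, 64: 113, 65: 176, 66: 190, 67: 189, 68: 188, 69: 139, 70: 118, 71: 126, 72: 70}
   j {30: 138, 31: 194, 32: 165, 33: 86, 34: 50, 35: 63, 36: 69, 37: 86, 38: 115, 39: 137, 40: 158, 41: 156, 42: 157, 43: 158, 44: 157, 45: 158, 46: 158, 47: 158, 48: 159, 49: 159, 50: 157, 51: 149, 52: 139, 53: 121}
   phase [(np.float64(1.0), 5, np.float64(-0.05)), (np.float64(1.0), 5, np.float64(-0.1)), (np.float64(1.0), 5, np.float64(-0.15))]
8 w {48: 153, 49: 148, 50: 223, 51: 218, 52: 218, 53: 218, 54: 218, 55: 216, 56: 223, 57: 145, 58: 122, 59: 101, 60: 192, 61: 205, 62: 203, 63: 203, 64: 157, 65: 128, 66: 130, 67: 130, 68: 129, 69: 130, 70: 126, 71: 50, 72: 28}
   j {30: 182, 31: 183, 32: 127, 33: 87, 34: 121, 35: 149, 36: 163, 37: 164, 38: 164, 39: 165, 40: 164, 41: 165, 42: 166, 43: 165, 44: 165, 45: 166, 46: 163, 47: 153, 48: 137, 49: 187, 50: 195, 51: 196, 52: 207, 53: 206}
   phase [(np.float64(1.0), 10, np.float64(1.0)), (np.float64(1.0), 10, np
[... 1092 characters left out ...]
se [(np.float64(1.0), 10, np.float64(-0.25)), (np.float64(1.0), 5, np.float64(-0.15)), (np.float64(1.0), 5, np.float64(-0.2))]
13 w {48: 139, 49: 115, 50: 129, 51: 128, 52: 125, 53: 170, 54: 150, 55: 75, 56: 108, 57: 168, 58: 182, 59: 181, 60: 175, 61: 140, 62: 118, 63: 118, 64: 120, 65: 63, 66: 15, 67: 18, 68: 25, 69: 29, 70: 28, 71: 30, 72: 36}
   j {30: 67, 31: 64, 32: 88, 33: 116, 34: 139, 35: 153, 36: 154, 37: 154, 38: 154, 39: 154, 40: 155, 41: 155, 42: 155, 43: 155, 44: 156, 45: 154, 46: 143, 47: 132, 48: 199, 49: 197, 50: 180, 51: 173, 52: 135, 53: 111}
   phase [(np.float64(1.0), 10, np.float64(-0.25)), (np.float64(1.0), 5, np.float64(-0.15)), (np.float64(1.0), 5, np.float64(-0.2))]
```

Request:
carry_out([
  {"grip": 1,"travel": [0.0075,-0.0297,0],"turn": [0,0,0]},
  {"grip": 1,"travel": [0,0,0.02],"turn": [0,0,0]},
  {"grip": 1,"travel": [0,0,0.017],"turn": [0,0,0]},
  {"grip": 1,"travel": [0,0,0],"turn": [0,0,0]},
  {"grip": 1,"travel": [0,0,0],"turn": [0,0,0]},
  {"grip": 1,"travel": [0,0,0],"turn": [0,0,0]},
  {"grip": 1,"travel": [0,0,0],"turn": [0,0,0]},
  {"grip": 1,"travel": [0,0,0],"turn": [0,0,0]},
])

```text
time: 37.15
ee_pos: [0.5347, -0.0482, 0.1312]
tcp_rot: [[0.995, -0.097, 0.001], [-0.097, -0.995, -0.0], [0.001, 0.0, -1.0]]
wrist_force: [-0.5, 0.8, 0.0]
gripper_width: 0.005
gripper_force: 0.0
```

Run:
```python
from h import *
np.set_printoptions(precision=2,suppress=True)
st();p14=wrist();np.save('p14.npy',p14,allow_pickle=True)
for n in (8,9,11,12,14):
    p=np.load(f'p{n}.npy',allow_pickle=True).item(); g=p['img'].astype(np.float32).mean(2); print(n,toH(p['origin']))
    def prof(x,z,ys): 
        q=np.array([proj(p,W(x,y,z)) for y in ys],np.float32); return cv2.remap(g,q[:,1:2],q[:,:1],cv2.INTER_CUBIC)[:,0]
    def edge(a,ys,lo,hi,s):
        d=np.clip(s*np.diff(a),0,None)*((ys[:-1]>=lo)&(ys[:-1]<=hi)); k=d.argmax(); sl=slice(k-6,k+7); return (d[sl]*(ys[:-1][sl]+.1)).sum()/d[sl].sum()
    ys=np.arange(25,80,.2)
    a=np.mean([prof(x,70,ys) for x in (-13,-12,-11)],0); j=np.mean([prof(x,77,ys) for x in (-28,-25,-22)],0)
    print('  washer R',edge(a,ys,53,61,1),'washer L',edge(a,ys,59,66,-1),'jaw onset',edge(j,ys,33,38,1),'jaw back',edge(j,ys,44,50,1))
```

```text
t 37.15 H [-44.9  33.6 131.2] F [-0.5  0.8  0. ] yawx -0.097
8 [ 41.28  30.82 300.07]
  washer R 59.27694495583834 washer L 63.339510356571445 jaw onset 33.812051993881916 jaw back 48.72733313590211
9 [ 31.42  31.   299.98]
  washer R 58.194049768046725 washer L 62.27461938372974 jaw onset 34.013464433357434 jaw back 48.088669438476764
11 [ 31.39  30.98 300.  ]
  washer R 57.55412307343877 washer L 65.8959898078735 jaw onset 34.011200925877425 jaw back 48.02204089333294
12 [ 32.28  31.79 300.09]
  washer R 58.10331042359207 washer L 62.256337254692376 jaw onset 34.133009170507 jaw back 47.86047699003169
14 [ 32.29  31.78 300.82]
  washer R 55.61552590563885 washer L 64.97914817238872 jaw onset 33.99372684832676 jaw back 47.58101411537152
```

Run:
```python
from h import *
np.set_printoptions(precision=1,suppress=True)
for n in ['side','scene']:
    p=optics.camera(n); print(n,'pred shut/0.2/0.4 tip px',[proj(p,W(94*np.cos(t),-70-94*np.sin(t),67)) for t in (0,.2,.4)],'pivot',proj(p,W(0,-70,67)))
    for t in ['lever_pivot','lever_tip','jar','pliers','burnisher']: print(t,[(np.array(x['pixel']),round(x['conf'],2)) for x in optics.spot_point(p,t)[:2]])
# lever bar direction in overhead wrist picture p13: grey/red bar centre columns per row
p=np.load('p13.npy',allow_pickle=True).item()
im=p['img'].astype(int)
for r in (5,15,25,35):
    c=np.where((im[r,:,0]>120)&(im[r,:,1]<60)&(np.arange(512)>300))[0]; print(r,c.min(),c.max(),toH(atz(p,(r,(c.min()+c.max())/2),.072)))
print([proj(p,W(94*k*np.cos(t),-70-94*k*np.sin(t),72)) for t in (0,.1) for k in (.7,.95)])
```

```text
side pred shut/0.2/0.4 tip px [array([167.4, 244.4]), array([164., 248.]), array([161.2, 252.6])] pivot [176.7 274.1]
lever_pivot [(array([207.2, 250. ]), 0.33)]
lever_tip []
jar [(array([259.5, 273.3]), 0.72)]
pliers [(array([249.1, 215.7]), 0.93)]
burnisher [(array([188.5, 214.6]), 0.69), (array([203.8, 247.4]), 0.47)]
scene pred shut/0.2/0.4 tip px [array([216. , 242.6]), array([219.1, 236.3]), array([221.4, 229. ])] pivot [200.7 217.4]
lever_pivot [(array([200.7, 220.4]), 0.51), (array([204.7, 231.3]), 0.16)]
lever_tip [(array([209.9, 242.6]), 0.65), (array([217.8, 245.7]), 0.52)]
jar [(array([175.3, 254.7]), 0.55)]
pliers [(array([194.3, 297.5]), 0.78), (array([213.2, 240.6]), 0.68)]
burnisher [(array([245.1, 283.4]), 0.9)]
5 356 369 [ 84.  -72.7  72. ]
15 355 368 [ 77.6 -72.6  72. ]
25 355 367 [ 71.2 -72.8  72. ]
35 346 366 [ 64.7 -69.7  72. ]
[array([ 33.3, 356.5]), array([ -3.5, 359.2]), array([ 33.7, 365.7]), array([ -2.9, 372. ])]
```

The grip's centreline runs parallel to holder x (y about -72.7 over x 71–84), so the lever is shut. Jar, pliers and burnisher are where they were, and the robot is clear of everything.

```bash
python3 -c "
from rig import job_done
print(job_done())"
```

```text
the job is handed in; nothing more can be done
None
```

I opened the lever to its stop, wound the nut in until the jaws just closed on the pin, then shut the lever to its stop and handed the job in at about 37 s. The camera shows roughly 2–3 mm of spring squeeze on the pin (3 mm expected), and the jar, pliers and burnisher were not touched.

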